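# Change over a tray of the drying cabinet with a pull hook

### The job

The crucible in the drying cabinet is ready: with the pull hook in its finger hole, draw the tray that holds the crucible out to its stop (not with the fingers), and leave the other tray, with the small beaker in it, as it is. Stand the crucible upright on the white tile, stand every squat sample jar from the bench upright in the emptied tray while it is out, then push the tray fully home. At the end the hook must stand on its foot on the bench.

Things in the scene. Friction and masses are not known exactly. Their poses are not given: they have to be found in the camera images.
- cabinet: White low drying cabinet fixed to the bench, 170 deep (x) x 288 wide (y) x 102 high, with a clear cover and two aluminium trays side by side, open at the front (-x side, facing the robot). Origin: centre of its underside; its front face is at x = -85 mm in its frame, +y is the robot's left. It never moves during the job, but stands elsewhere and turned a little at each start.
- tray_left (a joint): How far the left (+y) tray is drawn out along the cabinet's -x, in m: 0 fully home, 0.14 at its stop. It may start up to 0.012 ajar. It slides with about 2 N of friction (plus slight damping) and stays where it is left; there is no spring or latch.
- tray_right (a joint): The same for the right (-y) tray.
- left_hole (a point): Centre of the square 20 x 20 mm finger hole of the left tray, on the top of its pull ledge. The ledge is a level plate 4 mm thick, 90 wide, its top 40 mm above the bench, sticking out in front of the tray; its front edge is 18 mm ahead (-x) of the hole centre, and the tray's front wall (40 mm high over the bench) begins 22 mm behind the hole centre. Axes as the cabinet's.
- right_hole (a point): The same for the right tray.
- left_floor (a point): Centre of the left tray's inner floor, 14 mm above the bench; moves with the tray. The inside is 142 (x) x 120 (y) mm; side walls rise 20 mm above the floor, front and back walls 26 mm. Its front wall's outer face is 75 mm ahead (-x). With the tray at its stop this point lies 63 mm in front of the cabinet's front face. Axes as the cabinet's.
- right_floor (a point): The same for the right tray.
- hook: Pull hook, loose, 0.16 kg, standing on its steel foot (90 along x, 46 along y, 6 high), hook end (+x) roughly away from the robot. Origin: centre of the foot's underside. Black handle above it: 80 along x, 24 thick along y, top 63 mm up; grip it across its thickness. A steel rod 8 mm thick leaves its front at 54 mm height and turns straight down 75 mm ahead of the origin.
- hook_tip (a point): Centre of the round lower end of the hook's down-turned rod, 75 mm ahead (+x) of the hook's origin and 10 mm above the underside of its foot; the rod ends 4 mm below this point.
- tile: White ceramic tile fixed to the bench, 100 x 100 x 8 mm. Origin: centre of its underside. Apart from the listed things the bench right in front of the cabinet (down to its front edge at about x = 0.38) is bare.
- crucible: White porcelain crucible, 47 mm across at the rim, narrower below, 37 mm high, open on top, upright in one of the trays. Origin: centre of its underside.
- beaker: Small glass beaker with a spout, 48 mm across, 58 high, upright in the other tray. Origin: near the centre of its underside. Its tray stays shut.
- jar_0: Squat lidded sample jar, upright on the bench: amber body and black lid 49 mm in diameter and 41 mm high, with an upright knob, 24 mm in diameter, on the lid, its top 72 mm above the jar's underside; the lid is fixed, so the jar may be lifted by the knob. 0.08 kg. Origin: centre of its underside. Two to four of the four such jars are present.
- jar_1: Another such jar (may be absent).
- jar_2: Another such jar (may be absent).
- jar_3: Another such jar (may be absent).
There are look-alikes about, which are no part of the job. What is shaped like the jar_3 but red or turquoise is not meant.

How it is judged:
By the outcome, as a careful person would: the job done as asked, in the order asked, and still so for the second after the job is handed in, with the robot touching nothing.
Of jar_0, jar_1, jar_2, jar_3 only 2 to 4 are there at a start; the rules pass over those that are not, and their reading is None.
At some moment in a run one of hook, jar_0, jar_1, jar_2, jar_3 may be knocked a few centimetres aside while the robot is not near it.
It also fails if it takes over 200 s, if anything falls off the work surface, if the arm or the gripper's body presses on something with over 40 N, if the wrist force passes 120 N, or if a joint passes its speed limit or range.

### The arm

A 7-joint arm with a two-finger parallel gripper is mounted at the origin on a cart in front of the work surface, level with it; the furniture and walls round the work are solid. World frame = base frame: x ahead of the robot, y to its left, z up, the work surface at z = 0. Lengths are in mm, angles in rad, forces in N, time in s.
With the tool pointing down it reaches from about 400 to 850 mm from the base axis. Payload 6.9 kg.
Tool frame: the origin (TCP) lies on the centre line of the jaws, within the pads' length; the fingertips stand 25 mm ahead of it and the grasp point (between the pads) lies 6 mm ahead of it; z points along the fingers, y is the direction in which the jaws open and shut (so a half turn about z gives the same grasp; the last joint's range is limited). The gripper opens to 85 mm and grips with 20 to 120 N. Pads are 22 mm wide; open, the fingers measure 114 mm over their backs; the gripper's body (76 mm by 85 mm) begins 54 mm behind the grasp point. The pads swing forward as they close: fully open they stand 13 mm farther back than shut.
Start: joints at [0.105, 0.507, -0.238, 1.5, 0.126, 1.149, -0.155], TCP at [624.989, -0.025, 225.575] pointing down, gripper open.
Joint ranges: [-3.08, 3.08], [-0.24, 2.05], [-1.43, 1.35], [0, 2.5], [-1.52, 4.66], [0.17, 1.96], [-2.89, 2.89]. Speed limits (rad/s): [2.39, 2.39, 3.14, 3.14, 3.14, 3.14, 3.14].

### API

Orientations are given as [roll, pitch, yaw] about the fixed x, y, z axes, in that order (R = Rz(yaw) Ry(pitch) Rx(roll)).
In Python, from cell import env gives the robot as it stands. The module is installed in compiled form; this text tells all that it offers.
- The arm moves only by the tool servo_tool, never from a script. Its argument "targets" is a list of rows, each a list of 7 numbers: the shift along the tool's x, y, z in m, then the turn, a rotation vector about the tool's x, y, z in degrees, then the gripper's target within -1 to 1 (shut at 1, half-way at 0, fully open at -1). In form: [[tx, ty, tz, ax, ay, az, gripper], ...]. A call has exactly 10 rows; each row shifts and turns the commanded pose from where the row before left it, along the tool's axes as they then stand; what a row does not reach is not made up. A row lasts 1/8 s, in which the tool goes at most 62.5 mm and 10.7 degrees, less where a joint would pass 70% of its speed; a pose out of reach is approached as far as the arm can. A call is refused whole if a number of a shift passes 0.0625 or a number of a turn 10.7, either way. A call with a gripper value outside its range is refused whole. The fingers move at their own pace and stop on an object; "grip_force" is the grip in N (left out, the last holds). Time passes only in rows, so rows that do not move let the fingers close, or fill a call up. It gives the time, the measured TCP pose, the force and the opening at its end, in the units of the state.
- env.get_state(): the state, without advancing time (a new reading comes with each control period).
- env.capture(name): name is "scene" or "side" or "wrist"; returns the picture (480x640x3 uint8, red, green, blue); there is no depth.
- env.camera_params(name): a dict with "vfov" (degrees; the focal length in pixels is half the picture's height over the tangent of half this angle, whatever the lens; pixels are square), "cx", "cy" (the principal point, pixels), "world_from_camera" (4x4, takes a point from camera to world coordinates). Camera axes: x right, y up, looking along -z (the intrinsics and any distortion apply to the point x, -y, -z); pixel columns grow to the right and rows downward; lengths in mm; the calibration is good to about 2 mm. A picture is of the moment at which its call begins: read the wrist's pose just before it. camera_params takes no time and is no camera call; for the wrist camera it gives the pose at the moment of the call.
- env.close_job(): hands the job in, once; it reports no verdict.
Trained networks look in the newest picture that a camera, given by its name, has taken for a name from the list of things; names that differ only in an ending like _2 or _b are one class to them, and where a whole thing is asked for, a point or a joint stands for the part that bears it (a point fixed in the world has none). Each returns a list of dicts, best first, with "score" (0 to 1); they miss things now and then, are a little off and sometimes report something else, mostly with a low value. They report only what shows in the picture. A call takes as long as a camera call. They do not tell look-alikes from the thing itself.
- env.silhouettes(camera, target): "region" (480x640 bool, what is visible of it) and "location" ([column, row] in pixels, amid what is visible of it).
- env.place_of(camera, target): "location" ([column, row] in pixels: a listed point, or the origin of a listed thing).
The state is a dict: "clock": time; "joint_positions": joint angles; "qvel": joint speeds; "tau": joint torques, N m; "tool_pos": TCP position; "tool_rot": TCP orientation; "ft_force": force on the tool from outside, world axes, zero at the start; "ft_torque": the same for the moment, N m; "grip_width": opening from 0.0 (shut) to 1.0 (fully open).
Only numpy, scipy, OpenCV 4.12 (cv2) and the standard library are available. Lean on these libraries where they do the work, as an engineer would, in place of code of your own. Each camera call takes 0.05 s, during which the arm holds its last target. There are 200 camera calls.

## Working session

There is one attempt and no reset: what is moved stays moved. The work goes in short steps, Python scripts to look and compute and a tool call to move; the robot and the scene stay as the last step left them, time stands still between calls to the robot, and variables do not carry over. Pictures are saved under pics/ and viewed, about 12 in all and at most 16, crops included, and the job is handed in when it is done.

Besides the shell and the picture viewer there is one more tool, called after "Call:" as name([rows], argument=value, ...), one row to a line, values as JSON. servo_tool: Moves the arm, as the interface text tells. Its arguments: {"type":"object","properties":{"targets":{"type":"array","items":{"type":"array","items":{"type":"number"}}},"grip_force":{"type":"number"}},"required":["targets"]}

```bash
mkdir -p pics; ls; cat > h.py <<'E'
import numpy as np, cv2
from cell import env
from scipy.spatial.transform import Rotation as R
def cap(n,fn=None):
    P=env.camera_params(n); im=env.capture(n)
    if fn: cv2.imwrite('pics/'+fn,im[:,:,::-1])
    return im,P
def ray(P,uv):
    f=240/np.tan(np.radians(P['vfov'])/2); M=np.array(P['world_from_camera'])
    d=np.array([(uv[0]-P['cx'])/f,-(uv[1]-P['cy'])/f,-1.]); return M[:3,3],M[:3,:3]@d
def atz(P,uv,z):
    o,d=ray(P,uv); return o+d*(z-o[2])/d[2]
def proj(P,p):
    f=240/np.tan(np.radians(P['vfov'])/2); M=np.array(P['world_from_camera'])
    c=M[:3,:3].T@(np.array(p)-M[:3,3]); return P['cx']+f*c[0]/-c[2],P['cy']-f*c[1]/-c[2]
def tool():
    s=env.get_state(); return np.array(s['tool_pos']),R.from_euler('xyz',s['tool_rot']),s
E
python3 - <<'E'
from h import *
print({k:v for k,v in env.get_state().items()})
P={}
for c in ['scene','side']:
    im,P[c]=cap(c,c+'0.png'); print(c,{k:(np.round(v,2).tolist()) if not isinstance(v,str) else v for k,v in P[c].items()})
Z=dict(cabinet=0,left_hole=40,right_hole=40,left_floor=14,right_floor=14,hook=0,hook_tip=10,tile=0,crucible=14,beaker=14,jar_0=0)
for c in P:
    for t,z in Z.items():
        for r in env.place_of(c,t)[:8]:
            if r['score']>.2: print(c,t,round(r['score'],2),np.round(r['location']),np.round(atz(P[c],r['location'],z)[:2]))
E
```

```text
pics
{'clock': 0.0, 'joint_positions': array([ 0.10556585,  0.50835076, -0.23749403,  1.50111935,  0.12569675,
        1.14886163, -0.15483297]), 'qvel': array([ 6.18149605e-04, -1.27808833e-03, -1.23084850e-03, -5.12394985e-05,
       -9.66939569e-04, -6.17707484e-04, -1.03622098e-03]), 'tau': array([ 1.19726570e-03, -6.20588279e+01, -2.18696728e+00, -2.49655455e+01,
        1.23123583e-02,  1.21321963e-02,  2.04169703e-05]), 'tool_pos': array([ 6.24507102e+02, -1.33127836e-01,  2.24725215e+02]), 'tool_rot': array([-3.13984080e+00,  3.70713548e-05,  1.57068508e+00]), 'ft_force': array([-0.17413917, -0.57723784, -0.30240146]), 'ft_torque': array([-0.0474716 , -0.02048563,  0.00145362]), 'grip_width': 0.994998348297068}
scene {'vfov': 52.9, 'cx': 320.67, 'cy': 242.52, 'world_from_camera': [[0.54, 0.52, -0.66, -219.71], [-0.84, 0.33, -0.43, -524.09], [-0.01, 0.79, 0.62, 835.77], [0.0, 0.0, 0.0, 1.0]]}
side {'vfov': 50.61, 'cx': 312.13, 'cy': 233.4, 'world_from_camera': [[-0.99, 0.09, -0.1, 470.79], [-0.13, -0.61, 0.78, 1148.05], [0.0, 0.78, 0.62, 952.56], [0.0, 0.0, 0.0, 1.0]]}
scene c
[... 635 characters left out ...]
82. 286.] [ 608. -170.]
scene jar_0 0.7 [180. 244.] [462. 386.]
scene jar_0 0.7 [352. 338.] [ 423. -190.]
side cabinet 0.72 [256. 236.] [793. -13.]
side left_hole 0.66 [294. 245.] [665.  65.]
side right_hole 0.72 [293. 212.] [693. -90.]
side left_floor 0.7 [293. 213.] [ 698. -121.]
side right_floor 0.65 [369. 226.] [460. -91.]
side hook 0.85 [366. 227.] [470. -98.]
side hook_tip 0.59 [341. 220.] [ 546. -111.]
side tile 0.6 [352. 187.] [ 527. -320.]
side beaker 0.7 [354. 353.] [472. 397.]
side jar_0 0.73 [353. 355.] [474. 393.]
side jar_0 0.73 [380. 196.] [ 431. -277.]
side jar_0 0.71 [354. 206.] [ 513. -209.]
side jar_0 0.67 [378. 209.] [ 434. -203.]
side jar_0 0.67 [318. 212.] [ 624. -157.]
```

```bash
python3 - <<'E'
import cv2
a=cv2.imread('pics/scene0.png');b=cv2.imread('pics/side0.png')
cv2.imwrite('pics/c1.png',cv2.resize(a[180:420,120:480],(800,533),interpolation=cv2.INTER_CUBIC))
cv2.imwrite('pics/c2.png',cv2.resize(b[150:390,180:500],(800,600),interpolation=cv2.INTER_CUBIC))
E
```

```text
(no output)
```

View pics/c1.png

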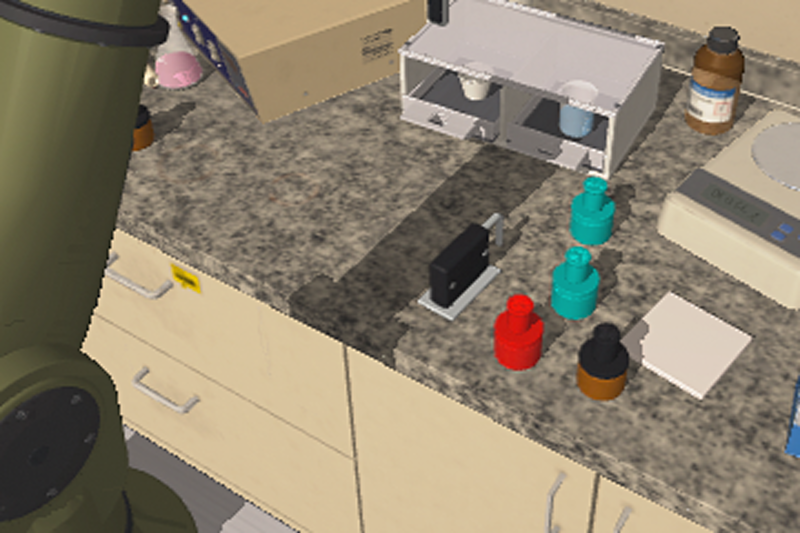

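View pics/c2.png

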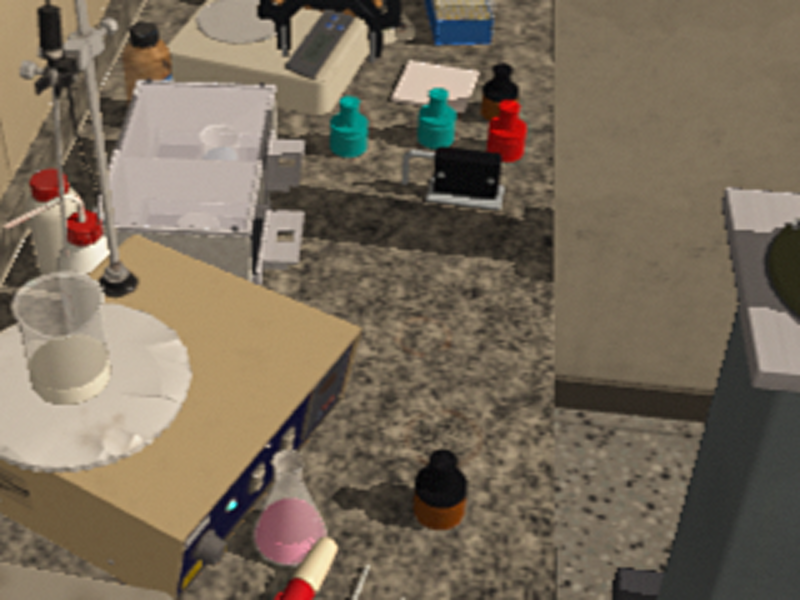

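```bash
cat >> h.py <<'E'
def down(yaw): return R.from_euler('xyz',[np.pi,0,yaw])   # tool x at world yaw
def plan(pos,yaw,n=9,p0=None,r0=None):
    p,r,_=tool()
    if p0 is not None: p=np.array(p0); r=down(r0)
    rel=(r.inv()*down(yaw)).as_rotvec()/n
    S=sum((R.from_rotvec(rel*k).as_matrix() for k in range(n)))
    s=np.linalg.solve(S,r.inv().apply(np.array(pos,float)-p))/1000
    print('n',n,'row',np.round(s,4).tolist(),np.round(np.degrees(rel),2).tolist())
def st():
    p,r,s=tool(); print('t',round(s['clock'],2),'pos',p.round(1),'yaw',round(s['tool_rot'][2],3),'rp',np.round(s['tool_rot'][:2],3),'F',np.round(s['ft_force'],1),'w',round(s['grip_width'],3))
E
python3 - <<'E'
from h import *
st(); P=env.camera_params('wrist'); M=np.array(P['world_from_camera']); print(P['vfov'],M.round(2).tolist())
p,r,_=tool(); print('cam in tool',r.inv().apply(M[:3,3]-p).round(1), (r.inv().as_matrix()@M[:3,:3]).round(2).tolist())
plan([450,-95,260],-0.1,10)
E
```

```text
t 1.2 pos [625.   -0.  225.6] yaw 1.571 rp [-3.142  0.   ] F [ 0.2 -0.8 -0.2] w 0.995
68.01512922906007 [[1.0, 0.0, -0.0, 625.58], [-0.0, 0.97, 0.26, 64.95], [0.0, -0.26, 0.97, 375.22], [0.0, 0.0, 0.0, 1.0]]
cam in tool [  65.     0.6 -149.6] [[-0.0, 0.97, 0.26], [1.0, 0.0, -0.0], [-0.0, 0.26, -0.97]]
n 10 row [-0.0213, -0.0071, -0.0034] [-0.0, 0.0, 9.57]
```

Call:
servo_tool([
  [-0.0213,-0.0071,-0.0034,0,0,9.57,-1],
  [-0.0213,-0.0071,-0.0034,0,0,9.57,-1],
  [-0.0213,-0.0071,-0.0034,0,0,9.57,-1],
  [-0.0213,-0.0071,-0.0034,0,0,9.57,-1],
  [-0.0213,-0.0071,-0.0034,0,0,9.57,-1],
  [-0.0213,-0.0071,-0.0034,0,0,9.57,-1],
  [-0.0213,-0.0071,-0.0034,0,0,9.57,-1],
  [-0.0213,-0.0071,-0.0034,0,0,9.57,-1],
  [-0.0213,-0.0071,-0.0034,0,0,9.57,-1],
  [-0.0213,-0.0071,-0.0034,0,0,9.57,-1],
])

```text
clock: 2.45
tool_pos: [448.9, -95.3, 259.8]
tool_rot: [-3.142, -0.0, -0.105]
ft_force: [-0.5, -0.1, -0.0]
grip_width: 1.001
```

```bash
python3 - <<'E'
from h import *
im,P=cap('wrist','w1.png'); st()
for t,z in dict(hook=0,hook_tip=10,left_hole=40,right_hole=40,tile=0,jar_0=0).items():
    for r in env.place_of('wrist',t)[:5]:
        if r['score']>.2: print(t,round(r['score'],2),np.round(r['location']),atz(P,r['location'],z)[:2].round(1))
# handle top silhouette
for r in env.silhouettes('wrist','hook')[:1]:
    m=r['region']; d=(im.max(2)<60)&m
    (c,s,a)=cv2.minAreaRect(np.argwhere(d)[:,::-1].astype(np.float32)); print(d.sum(),c,s,a)
E
```

```text
t 2.5 pos [446.3 -94.7 260.2] yaw -0.114 rp [-3.141e+00  1.000e-03] F [-3.1  0.4 -1.1] w 0.999
hook 0.56 [324. 187.] [467.  -94.6]
left_hole 0.31 [488. 198.] [ 442.9 -264.7]
tile 0.56 [535. 114.] [ 522.4 -332.3]
tile 0.22 [489. 198.] [ 435.2 -283.8]
jar_0 0.86 [386.  27.] [ 623.9 -176.4]
jar_0 0.85 [412. 214.] [ 424.7 -194.2]
jar_0 0.78 [424. 132.] [ 515.3 -211.5]
jar_0 0.77 [488. 198.] [ 434.4 -282.1]
jar_0 0.33 [321. 185.] [469.8 -92.4]
1864 (323.88031005859375, 187.1060028076172) (87.79033660888672, 23.620492935180664) 87.1375961303711
```

View pics/w1.png

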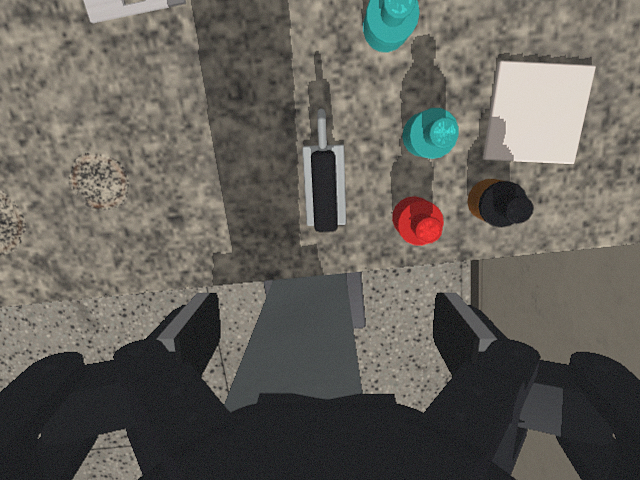

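```bash
python3 - <<'E'
from h import *
P=env.camera_params('wrist')
im=cv2.imread('pics/w1.png')[:,:,::-1]
for a,b,z in [((304,147),(307,227),6),((345,145),(346,225),6),((323,150),(325.5,231),63),((322,112),(323,146),58)]:
    p,q=atz(P,a,z),atz(P,b,z); v=p-q; print(p.round(1),q.round(1),'mid',((p+q)/2).round(1),'yaw',np.arctan2(v[1],v[0]).round(3),np.linalg.norm(v).round(1))
for uv in [(98,180),(10,220)]:
    w=atz(P,uv,0); print(w.round(), proj(env.camera_params('side'),w), proj(env.camera_params('scene'),w))
E
python3 - <<'E'
import cv2
b=cv2.imread('pics/side0.png'); cv2.imwrite('pics/c3.png',cv2.resize(b[200:340,230:430],(800,560),interpolation=cv2.INTER_CUBIC))
E
```

```text
[515.1 -77.7   6. ] [425.3 -70.8   6. ] mid [470.2 -74.2   6. ] yaw -0.076 90.0
[ 512.8 -122.6    6. ] [ 423.3 -116.1    6. ] mid [ 468.  -119.4    6. ] yaw -0.072 89.8
[510.7 -98.7  63. ] [432.3 -93.2  63. ] mid [471.5 -95.9  63. ] yaw -0.069 78.7
[ 545.  -101.1   58. ] [514.4 -99.   58. ] mid [ 529.7 -100.1   58. ] yaw -0.07 30.7
[502. 160.   0.] (np.float64(348.5168684573237), np.float64(284.68921506519075)) (np.float64(252.09637345975636), np.float64(263.87379788559446))
[467. 275.   0.] (np.float64(359.0529776703794), np.float64(317.91287165193125)) (np.float64(210.78293982053168), np.float64(256.3793842491699))
```

View pics/c3.png

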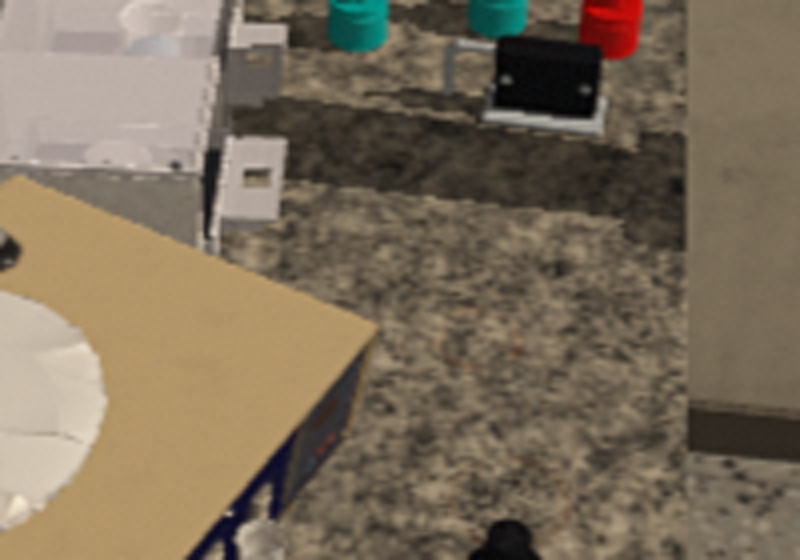

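```bash
python3 - <<'E'
from h import *
plan([469,-96.5,46],-0.072,8); st()
E
```

```text
n 8 row [0.0023, -0.0001, 0.0267] [0.0, 0.0, -0.19]
t 2.85 pos [450.3 -95.4 259.4] yaw -0.098 rp [3.141 0.   ] F [-0.6  0.6  0.3] w 0.999
```

Call:
servo_tool([
  [0.0095,0,0.03,0,0,-0.8,-1],
  [0.0095,0,0.03,0,0,-0.7,-1],
  [0,0,0.03,0,0,0,-1],
  [0,0,0.03,0,0,0,-1],
  [0,0,0.03,0,0,0,-1],
  [0,0,0.03,0,0,0,-1],
  [0,0,0.02,0,0,0,-1],
  [0,0,0.014,0,0,0,-1],
  [0,0,0,0,0,0,-1],
  [0,0,0,0,0,0,-1],
])

```text
clock: 4.1
tool_pos: [469.0, -97.1, 46.1]
tool_rot: [3.142, -0.001, -0.073]
ft_force: [-0.8, 0.5, -0.1]
grip_width: 1.0
```

Call:
servo_tool([
  [0,0,0,0,0,0,1],
  [0,0,0,0,0,0,1],
  [0,0,0,0,0,0,1],
  [0,0,0,0,0,0,1],
  [0,0,0,0,0,0,1],
  [0,0,0,0,0,0,1],
  [0,0,0,0,0,0,1],
  [0,0,0,0,0,0,1],
  [0,0,0,0,0,0,1],
  [0,0,0,0,0,0,1],
], grip_force=60)

```text
clock: 5.35
tool_pos: [468.7, -96.9, 46.0]
tool_rot: [-3.141, -0.001, -0.073]
ft_force: [-1.4, 0.8, 5.4]
grip_width: 0.257
```

```bash
python3 - <<'E'
from h import *
plan([540,50,150],0.12,8,p0=[468.7,-96.9,90],r0=-0.073); st()
E
```

```text
n 8 row [0.0091, -0.0183, -0.0075] [0.0, 0.0, -1.38]
t 5.35 pos [468.7 -96.9  46. ] yaw -0.073 rp [-3.141e+00 -1.000e-03] F [-1.4  0.8  5.4] w 0.257
```

Call:
servo_tool([
  [0,0,-0.022,0,0,0,1],
  [0,0,-0.022,0,0,0,1],
  [0.0088,-0.0185,-0.0075,0,0,-1.38,1],
  [0.0088,-0.0185,-0.0075,0,0,-1.38,1],
  [0.0088,-0.0185,-0.0075,0,0,-1.38,1],
  [0.0088,-0.0185,-0.0075,0,0,-1.38,1],
  [0.0088,-0.0185,-0.0075,0,0,-1.38,1],
  [0.0088,-0.0185,-0.0075,0,0,-1.38,1],
  [0.0088,-0.0185,-0.0075,0,0,-1.38,1],
  [0.0088,-0.0185,-0.0075,0,0,-1.38,1],
])

```text
clock: 6.6
tool_pos: [537.6, 52.8, 150.1]
tool_rot: [3.142, 0.0, 0.121]
ft_force: [0.7, 0.3, -2.1]
grip_width: 0.262
```

```bash
python3 - <<'E'
from h import *
im,P=cap('wrist','w2.png'); st()
ss,Ps=cap('side','s2.png')
for c,PP in (('wrist',P),('side',Ps)):
  for t,z in dict(left_hole=40,right_hole=40,hook=104,hook_tip=114,cabinet=0,left_floor=14,right_floor=14,crucible=14).items():
    for r in env.place_of(c,t)[:3]:
        if r['score']>.2: print(c,t,round(r['score'],2),np.round(r['location']),atz(PP,r['location'],z)[:2].round(1))
E
```

```text
t 6.65 pos [539.1  56.4 151. ] yaw 0.125 rp [-3.139e+00 -3.000e-03] F [ 2.4  4.1 -0.6] w 0.259
wrist hook 0.87 [321. 265.] [535.1  54.9]
wrist left_floor 0.53 [560.  40.] [695.4 -99. ]
side left_hole 0.63 [293. 243.] [668.9  55.5]
side right_hole 0.61 [293. 211.] [695.3 -95.2]
side hook 0.86 [344. 229.] [527.8  52.4]
side hook_tip 0.67 [311. 227.] [617.6  68.2]
side cabinet 0.65 [256. 234.] [794.1 -17.3]
```

View pics/w2.png

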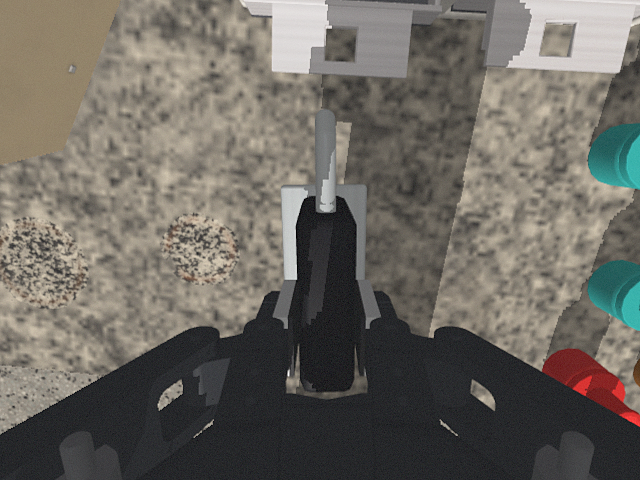

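```bash
python3 - <<'E'
from h import *
st(); P=env.camera_params('wrist'); p,r,_=tool()
L=[atz(P,u,40) for u in [(341,44),(558,40),(273,72),(410,76),(486,66),(618,71)]]; print(np.round(L,1).tolist())
for a,b in [(0,1),(2,3),(4,5)]:
    v=L[a]-L[b]; print('yaw',np.arctan2(-v[0],v[1]).round(3),np.linalg.norm(v).round(1))
for uv,z in [((325,111),162),((325,195),167),((327,388),167),((324,185),110)]:
    print(r.inv().apply(atz(P,uv,z)-p).round(1))
for u in [(200,248),(40,262)]: print(atz(P,u,0).round())
E
```

```text
t 7.5 pos [537.2  51.5 149.6] yaw 0.119 rp [-3.142  0.   ] F [-0.3  0.6 -2.5] w 0.26
[[666.9, 56.7, 40.0], [686.2, -84.4, 40.0], [644.7, 99.8, 40.0], [653.2, 8.2, 40.0], [665.3, -41.1, 40.0], [672.8, -129.6, 40.0]]
yaw 0.136 142.4
yaw 0.092 92.0
yaw 0.084 88.8
[ 77.5   0.1 -12.4]
[ 47.6   0.1 -17.4]
[-36.2   0.8 -17.4]
[45.  -0.6 39.6]
[502. 158.   0.]
[472. 299.   0.]
```

```bash
python3 - <<'E'
from h import *
plan([592.5,49.5,104],0.09,7)
E
```

```text
n 7 row [0.0078, 0.0011, 0.0065] [-0.0, 0.0, 0.24]
```

Call:
servo_tool([
  [0.0078,0.0012,0.0065,0,0,0.24,1],
  [0.0078,0.0012,0.0065,0,0,0.24,1],
  [0.0078,0.0012,0.0065,0,0,0.24,1],
  [0.0078,0.0012,0.0065,0,0,0.24,1],
  [0.0078,0.0012,0.0065,0,0,0.24,1],
  [0.0078,0.0012,0.0065,0,0,0.24,1],
  [0.0078,0.0012,0.0065,0,0,0.24,1],
  [0,0,0,0,0,0,1],
  [0,0,0,0,0,0,1],
  [0,0,0,0,0,0,1],
])

```text
clock: 8.75
tool_pos: [592.3, 49.1, 104.4]
tool_rot: [-3.142, -0.0, 0.09]
ft_force: [-0.8, 0.2, -2.5]
grip_width: 0.261
```

```bash
python3 - <<'E'
from h import *
st(); im,P=cap('wrist'); print(env.camera_params('wrist')['world_from_camera'][0][3])
p,r,_=tool()
cr=im[60:300,180:480]; cv2.imwrite('pics/w3.png',cv2.resize(cr,None,fx=2.5,fy=2.5,interpolation=cv2.INTER_CUBIC)[:,:,::-1])
for h in (66,40): print(h,np.round(proj(P,p+r.apply([75,0,0])+[0,0,h-p[2]]),1))
print('expected hole',np.round(proj(P,[667,56,40]),1))
for t in ['left_hole','right_hole']:
  for q in env.place_of('wrist',t)[:3]: print(t,q['score'],q['location'],atz(P,q['location'],40).round(1))
E
```

```text
t 8.75 pos [592.3  49.1 104.4] yaw 0.09 rp [-3.142 -0.   ] F [-0.8  0.2 -2.5] w 0.261
657.9805810611209
66 [325.2 125.3]
40 [325.3 127.6]
expected hole [325.  127.6]
right_hole 0.86 [569.9, 109.0] [689.5 -81.5  40. ]
```

View pics/w3.png

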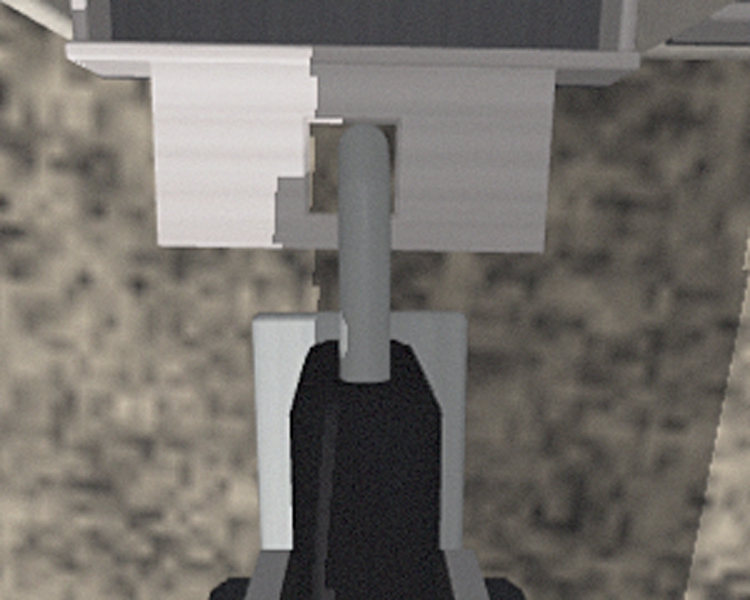

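Call:
servo_tool([
  [0,-0.0025,0,0,0,0,1],
  [0,0,0,0,0,0,1],
  [0,0,0.007,0,0,0,1],
  [0,0,0.007,0,0,0,1],
  [0,0,0.007,0,0,0,1],
  [0,0,0.007,0,0,0,1],
  [0,0,0.007,0,0,0,1],
  [0,0,0.005,0,0,0,1],
  [0,0,0,0,0,0,1],
  [0,0,0,0,0,0,1],
])

```text
clock: 10.15
tool_pos: [592.3, 51.5, 64.2]
tool_rot: [3.142, -0.0, 0.09]
ft_force: [0.3, 0.0, -1.1]
grip_width: 0.262
```

Call:
servo_tool([
  [-0.006,0,0,0,0,0,1],
  [-0.008,0,0,0,0,0,1],
  [-0.012,0,0,0,0,0,1],
  [-0.014,0,0,0,0,0,1],
  [-0.014,0,0,0,0,0,1],
  [-0.014,0,0,0,0,0,1],
  [-0.014,0,0,0,0,0,1],
  [-0.014,0,0,0,0,0,1],
  [-0.014,0,0,0,0,0,1],
  [-0.01,0,0,0,0,0,1],
])

```text
clock: 11.4
tool_pos: [471.5, 40.4, 64.1]
tool_rot: [3.141, 0.0, 0.09]
ft_force: [1.9, 1.8, -2.7]
grip_width: 0.266
```

Call:
servo_tool([
  [-0.004,0,0,0,0,0,1],
  [-0.004,0,0,0,0,0,1],
  [-0.003,0,0,0,0,0,1],
  [-0.002,0,0,0,0,0,1],
  [-0.002,0,0,0,0,0,1],
  [-0.002,0,0,0,0,0,1],
  [0,0,0,0,0,0,1],
  [0,0,0,0,0,0,1],
  [0,0,0,0,0,0,1],
  [0,0,0,0,0,0,1],
])

```text
clock: 12.65
tool_pos: [456.5, 39.2, 64.2]
tool_rot: [3.142, -0.001, 0.09]
ft_force: [5.1, 0.5, -3.8]
grip_width: 0.262
```

Call:
servo_tool([
  [-0.002,0,0,0,0,0,1],
  [-0.002,0,0,0,0,0,1],
  [-0.002,0,0,0,0,0,1],
  [0,0,0,0,0,0,1],
  [0,0,0,0,0,0,1],
  [0,0,0,0,0,0,1],
  [0,0,0,0,0,0,1],
  [0,0,0,0,0,0,1],
  [0,0,0,0,0,0,1],
  [0,0,0,0,0,0,1],
])

```text
clock: 13.9
tool_pos: [455.7, 39.2, 65.2]
tool_rot: [-3.142, -0.011, 0.09]
ft_force: [15.1, 1.8, -7.5]
grip_width: 0.261
```

```bash
python3 - <<'E'
from h import *
st(); im,P=cap('wrist','w4.png')
for t,z in dict(left_hole=40,left_floor=14,crucible=14).items():
  for q in env.place_of('wrist',t)[:3]: print(t,q['score'],np.round(q['location']),atz(P,q['location'],z).round(1))
E
```

```text
t 13.9 pos [455.7  39.2  65.2] yaw 0.09 rp [-3.142 -0.011] F [15.1  1.8 -7.5] w 0.261
```

View pics/w4.png

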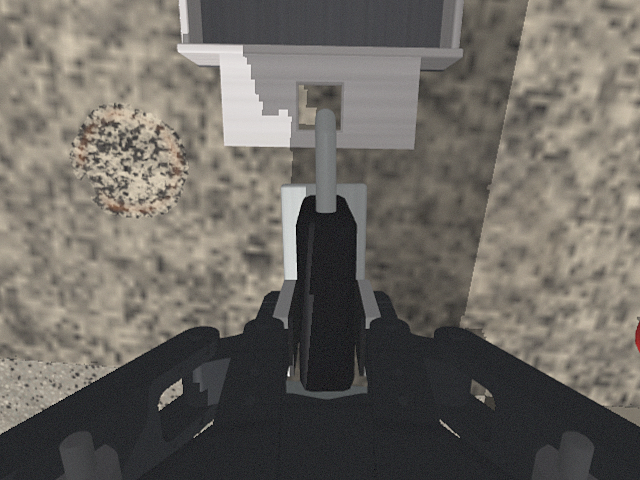

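Call:
servo_tool([
  [0.006,0,0,0,0,0,1],
  [0.006,0,0,0,0,0,1],
  [0.003,0,0,0,0,0,1],
  [0,0,0,0,0,0,1],
  [0,0,-0.01,0,0,0,1],
  [0,0,-0.02,0,0,0,1],
  [0,0,-0.02,0,0,0,1],
  [0,0,-0.02,0,0,0,1],
  [0,0,0,0,0,0,1],
  [0,0,0,0,0,0,1],
])

```text
clock: 15.35
tool_pos: [464.2, 40.0, 133.8]
tool_rot: [-3.142, 0.001, 0.09]
ft_force: [0.3, -0.3, -2.6]
grip_width: 0.26
```

```bash
python3 - <<'E'
from h import *
st(); plan([468,-97,110],-0.072,7)
E
```

```text
t 15.35 pos [464.2  40.  133.8] yaw 0.09 rp [-3.142e+00  1.000e-03] F [ 0.3 -0.3 -2.6] w 0.26
n 7 row [0.0001, 0.0196, 0.0034] [0.0, 0.0, 1.33]
```

Call:
servo_tool([
  [0.0001,0.0196,0.0034,0,0,1.33,1],
  [0.0001,0.0196,0.0034,0,0,1.33,1],
  [0.0001,0.0196,0.0034,0,0,1.33,1],
  [0.0001,0.0196,0.0034,0,0,1.33,1],
  [0.0001,0.0196,0.0034,0,0,1.33,1],
  [0.0001,0.0196,0.0034,0,0,1.33,1],
  [0.0001,0.0196,0.0034,0,0,1.33,1],
  [0,0,0.02,0,0,0,1],
  [0,0,0.02,0,0,0,1],
  [0,0,0.01,0,0,0,1],
])

```text
clock: 16.6
tool_pos: [467.7, -97.5, 59.4]
tool_rot: [-3.142, 0.001, -0.073]
ft_force: [-0.8, 0.7, -2.1]
grip_width: 0.26
```

Call:
servo_tool([
  [0,0,0.005,0,0,0,1],
  [0,0,0.005,0,0,0,1],
  [0,0,0.003,0,0,0,1],
  [0,0,0.002,0,0,0,1],
  [0,0,0,0,0,0,1],
  [0,0,0,0,0,0,0.3],
  [0,0,0,0,0,0,-1],
  [0,0,0,0,0,0,-1],
  [0,0,0,0,0,0,-1],
  [0,0,0,0,0,0,-1],
])

```text
clock: 17.85
tool_pos: [468.2, -97.0, 45.2]
tool_rot: [3.142, 0.0, -0.072]
ft_force: [0.9, -0.5, -0.5]
grip_width: 0.999
```

```bash
python3 - <<'E'
from h import *
plan([600,45,230],0.09,7,p0=[468.2,-97,125],r0=-0.072)
E
```

```text
n 7 row [0.0188, -0.0204, -0.015] [-0.0, 0.0, -1.33]
```

Call:
servo_tool([
  [0,0,-0.025,0,0,0,-1],
  [0,0,-0.03,0,0,0,-1],
  [0,0,-0.03,0,0,0,-1],
  [0.0188,-0.0204,-0.015,0,0,-1.33,-1],
  [0.0188,-0.0204,-0.015,0,0,-1.33,-1],
  [0.0188,-0.0204,-0.015,0,0,-1.33,-1],
  [0.0188,-0.0204,-0.015,0,0,-1.33,-1],
  [0.0188,-0.0204,-0.015,0,0,-1.33,-1],
  [0.0188,-0.0204,-0.015,0,0,-1.33,-1],
  [0.0188,-0.0204,-0.015,0,0,-1.33,-1],
])

```text
clock: 19.1
tool_pos: [600.4, 45.9, 235.6]
tool_rot: [3.142, 0.0, 0.091]
ft_force: [0.3, -0.2, -0.7]
grip_width: 1.001
```

Call:
servo_tool([
  [0,0,0,0,0,0,-1],
  [0,0,0,0,0,0,-1],
  [0,0,0,0,0,0,-1],
  [0,0,0,0,0,0,-1],
  [0,0,0,0,0,0,-1],
  [0,0,0,0,0,0,-1],
  [0,0,0,0,0,0,-1],
  [0,0,0,0,0,0,-1],
  [0,0,0,0,0,0,-1],
  [0,0,0,0,0,0,-1],
])

```text
clock: 20.35
tool_pos: [600.1, 45.3, 235.3]
tool_rot: [-3.142, -0.0, 0.09]
ft_force: [0.1, -0.6, -0.5]
grip_width: 1.0
```

```bash
python3 - <<'E'
from h import *
st(); im,P=cap('wrist','w5.png'); print(env.camera_params('wrist')['world_from_camera'][0][3]-P['world_from_camera'][0][3])
ss,Ps=cap('side','s5.png'); sc,Pc=cap('scene','sc5.png')
for c,PP in (('wrist',P),('side',Ps),('scene',Pc)):
 for t,z in dict(left_hole=40,left_floor=14,crucible=14,hook=0,tile=0,jar_0=0).items():
  for q in env.place_of(c,t)[:5]:
   if q['score']>.3: print(c,t,round(q['score'],2),np.round(q['location']),atz(PP,q['location'],z)[:2].round(1))
 q=env.silhouettes(c,'crucible')
 if q and q[0]['score']>.3:
  m=q[0]['region']; a=np.argwhere(m); print('sil',c,q[0]['score'],a.min(0),a.max(0),q[0]['location'])
E
```

```text
t 20.35 pos [600.1  45.3 235.3] yaw 0.09 rp [-3.142 -0.   ] F [ 0.1 -0.6 -0.5] w 1.0
-0.0004306550476940174
wrist left_hole 0.67 [318. 271.] [538.9  47.6]
wrist crucible 0.69 [319. 172.] [637.8  55.6]
wrist hook 0.64 [433. 327.] [465.8 -95.6]
wrist jar_0 0.96 [538. 301.] [ 510.4 -212.6]
wrist jar_0 0.84 [ 21. 294.] [465.7 391. ]
wrist jar_0 0.64 [532. 203.] [ 623.8 -178.7]
wrist jar_0 0.58 [579. 364.] [ 431.2 -284.4]
wrist jar_0 0.43 [394.  18.] [787.8  -3.9]
sil wrist 0.9 [150 293] [201 343] [317.5, 174.2]
side left_hole 0.91 [337. 247.] [545.1  55.1]
side left_hole 0.43 [291. 211.] [700.4 -97.7]
side left_floor 0.82 [305. 250.] [635.3  51.2]
side crucible 0.58 [306. 253.] [630.9  61.7]
side hook 0.86 [368. 227.] [ 463.1 -101.6]
side tile 0.82 [355. 187.] [ 516.7 -320.6]
side jar_0 0.86 [317. 208.] [ 630.3 -180.2]
side jar_0 0.8 [354. 355.] [471.  392.7]
side jar_0 0.58 [378. 210.] [ 434.9 -194.3]
side jar_0 0.57 [370. 226.] [ 456.3 -107.6]
sil side 0.51 [236 297] [253 312] [306.6, 247.3]
scene left_hole 0.66 [177. 247.] [415.5 341.7]
scene left_floor 0.84 [312. 246.] [634.4  58. ]
scene left_floor 0.48 [344. 287.] [542.2 -98.3]
scene crucible 0.73 [314. 248.] [629.9  47.8]
scene hook 0.92 [324. 310.] [461.1 -91.7]
scene hook 0.39 [377. 235.] [793.8 -61.5]
scene hook 0.38 [342. 289.] [548.  -91.8]
scene tile 0.64 [428. 336.] [ 519.7 -333.1]
scene jar_0 0.9 [380. 316.] [ 515.8 -212.9]
scene jar_0 0.89 [352. 337.] [ 425.1 -190.5]
scene jar_0 0.78 [390. 352.] [ 433.  -280.3]
scene jar_0 0.76 [180. 246.] [455.4 380.1]
scene jar_0 0.67 [385. 284.] [ 620.3 -173. ]
sil scene 0.81 [231 304] [249 320] [312.5, 237.6]
```

View pics/w5.png

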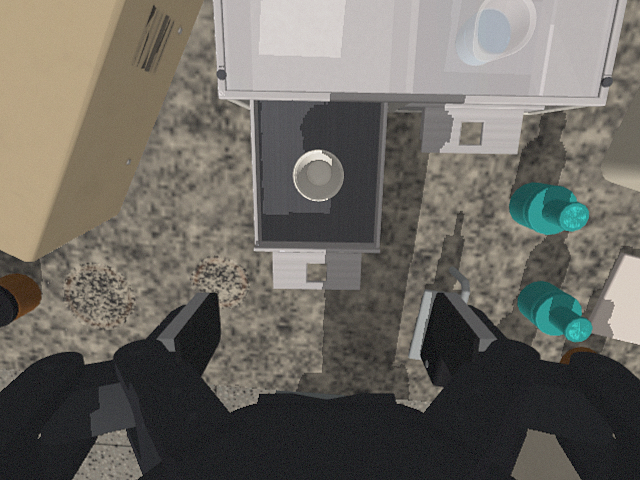

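```bash
python3 - <<'E'
from h import *
P=env.camera_params('wrist'); c=atz(P,(318,175.5),51); print('rim',c)
print('tray corners',[atz(P,u,40).round(1).tolist() for u in [(255,246),(379,250),(273,288),(361,290)]],'hole',atz(P,(317,273),40).round(1))
plan([c[0],c[1],120],0.09,5)
E
```

```text
rim [636.92651162  55.72165952  51.        ]
tray corners [[560.3, 113.3, 40.0], [567.3, -11.8, 40.0], [516.4, 92.9, 40.0], [522.3, 1.3, 40.0]] hole [537.   48.6  40. ]
n 5 row [0.0075, -0.0014, 0.0231] [-0.0, 0.0, 0.0]
```

Call:
servo_tool([
  [0.0075,-0.0014,0.0231,0,0,0,-0.4],
  [0.0075,-0.0014,0.0231,0,0,0,-0.4],
  [0.0075,-0.0014,0.0231,0,0,0,-0.4],
  [0.0075,-0.0014,0.0231,0,0,0,-0.4],
  [0.0075,-0.0014,0.0231,0,0,0,-0.4],
  [0,0,0.02,0,0,0,-0.4],
  [0,0,0.01,0,0,0,-0.4],
  [0,0,0,0,0,0,-0.4],
  [0,0,0,0,0,0,-0.4],
  [0,0,0,0,0,0,-0.4],
])

```text
clock: 22.8
tool_pos: [637.2, 55.6, 90.7]
tool_rot: [-3.142, -0.002, 0.09]
ft_force: [-0.1, 0.1, -0.4]
grip_width: 0.701
```

Call:
servo_tool([
  [0,0,0.009,0,0,0,-0.4],
  [0,0,0.009,0,0,0,-0.4],
  [0,0,0.009,0,0,0,-0.4],
  [0,0,0.009,0,0,0,-0.4],
  [0,0,0.001,0,0,0,-0.4],
  [0,0,0,0,0,0,0.4],
  [0,0,0,0,0,0,0.4],
  [0,0,0,0,0,0,0.4],
  [0,0,0,0,0,0,0.4],
  [0,0,0,0,0,0,0.4],
], grip_force=25)

```text
clock: 24.05
tool_pos: [636.8, 55.6, 52.9]
tool_rot: [-3.142, -0.0, 0.09]
ft_force: [0.3, 0.4, -0.5]
grip_width: 0.298
```

Call:
servo_tool([
  [0,0,0,0,0,0,0.4],
  [0,0,0,0,0,0,0.4],
  [0,0,0,0,0,0,0.4],
  [0,0,-0.01,0,0,0,0.4],
  [0,0,-0.02,0,0,0,0.4],
  [0,0,-0.03,0,0,0,0.4],
  [0,0,-0.03,0,0,0,0.4],
  [0,0,-0.02,0,0,0,0.4],
  [0,0,0,0,0,0,0.4],
  [0,0,0,0,0,0,0.4],
])

```text
clock: 25.3
tool_pos: [636.3, 55.6, 162.2]
tool_rot: [-3.142, 0.001, 0.09]
ft_force: [0.7, -0.2, -0.4]
grip_width: 0.297
```

```bash
python3 - <<'E'
from h import *
st(); plan([521,-327,164],0,10)
E
```

```text
t 25.3 pos [636.3  55.6 162.2] yaw 0.09 rp [-3.142e+00  1.000e-03] F [ 0.7 -0.2 -0.4] w 0.297
n 10 row [-0.0134, 0.0377, -0.0002] [-0.0, 0.0, 0.52]
```

```bash
python3 - <<'E'
from h import *
im,P=cap('wrist','w6.png')
for t in ['crucible']:
  for q in env.place_of('wrist',t)[:3]: print(t,q['score'],np.round(q['location']),atz(P,q['location'],14).round(1))
  for q in env.silhouettes('wrist',t)[:2]: print(q['score'],q['location'],np.argwhere(q['region']).min(0),np.argwhere(q['region']).max(0))
E
```

```text
crucible 0.6 [324. 223.] [637.   56.7  14. ]
0.91 [324.1, 233.3] [203 294] [264 356]
```

View pics/w6.png

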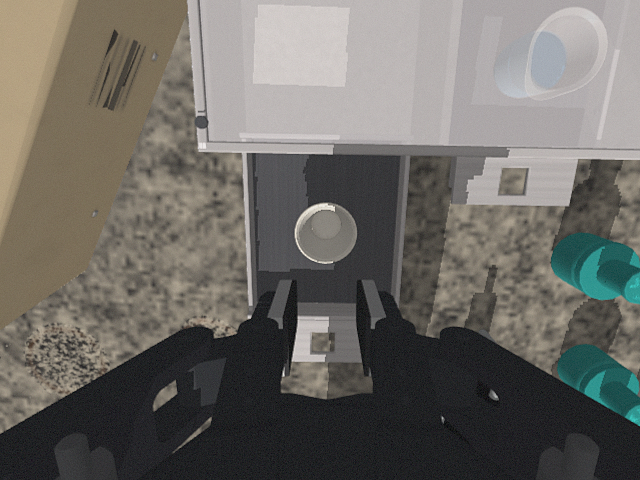

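```bash
python3 - <<'E'
from h import *
P=env.camera_params('wrist')
print('rim now',atz(P,(325,233.5),51).round(1)); p,r,_=tool()
for d in (6,25):
  for y in (-13,13): print(d,y,np.round(proj(P,p+r.apply([0,y,d]))), np.round(proj(P,p+r.apply([11,y,d]))))
E
```

```text
rim now [636.6  56.   51. ]
6 -13 [298. 289.] [297. 267.]
6 13 [353. 289.] [353. 267.]
25 -13 [300. 275.] [300. 255.]
25 13 [350. 275.] [351. 255.]
```

Call:
servo_tool([
  [0,0,0.025,0,0,0,-0.4],
  [0,0,0.025,0,0,0,-0.4],
  [0,0,0.02,0,0,0,-0.4],
  [0,0,0.01,0,0,0,-0.4],
  [0,0,0.01,0,0,0,-0.4],
  [0,0,0.01,0,0,0,-0.4],
  [0,0,0.01,0,0,0,-0.4],
  [0,0,0.006,0,0,0,-0.4],
  [0,0,0,0,0,0,-0.4],
  [0,0,0,0,0,0,-0.4],
])

```text
clock: 26.7
tool_pos: [637.0, 55.6, 47.1]
tool_rot: [3.142, -0.001, 0.09]
ft_force: [0.4, -0.0, 0.4]
grip_width: 0.697
```

```bash
python3 - <<'E'
from h import *
st(); im,P=cap('wrist'); cv2.imwrite('pics/w7.png',im[150:480,120:520,::-1])
E
```

```text
t 26.7 pos [637.   55.6  47.1] yaw 0.09 rp [ 3.142e+00 -1.000e-03] F [ 0.4 -0.   0.4] w 0.697
```

View pics/w7.png

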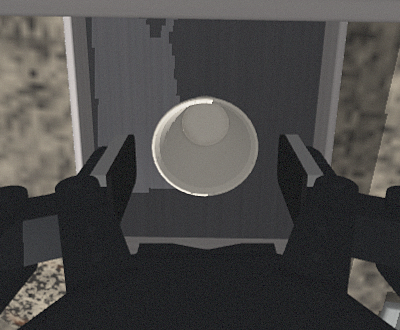

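Call:
servo_tool([
  [0.005,0,0,0,0,0,-0.4],
  [0,0,0,0,0,0,-0.3],
  [0,0,0,0,0,0,-0.2],
  [0,0,0,0,0,0,-0.1],
  [0,0,0,0,0,0,0],
  [0,0,0,0,0,0,0],
  [0,0,0,0,0,0,0],
  [0,0,0,0,0,0,0],
  [0,0,0,0,0,0,0],
  [0,0,0,0,0,0,0],
], grip_force=30)

```text
clock: 28.0
tool_pos: [641.7, 56.1, 46.8]
tool_rot: [-3.142, -0.0, 0.09]
ft_force: [-0.6, 0.1, 0.9]
grip_width: 0.503
```

Call:
servo_tool([
  [0,0,0,0,0,0,0.1],
  [0,0,0,0,0,0,0.2],
  [0,0,0,0,0,0,0.3],
  [0,0,0,0,0,0,0.3],
  [0,0,0,0,0,0,0.3],
  [0,0,0,0,0,0,0.3],
  [0,0,0,0,0,0,0.3],
  [0,0,0,0,0,0,0.3],
  [0,0,0,0,0,0,0.3],
  [0,0,0,0,0,0,0.3],
])

```text
clock: 29.25
tool_pos: [641.7, 56.0, 46.8]
tool_rot: [-3.142, 0.0, 0.09]
ft_force: [-1.0, 0.4, -0.5]
grip_width: 0.348
```

```bash
python3 - <<'E'
from h import *
st(); im,P=cap('wrist'); cv2.imwrite('pics/w8.png',im[150:480,120:520,::-1])
E
```

```text
t 29.25 pos [641.7  56.   46.8] yaw 0.09 rp [-3.142  0.   ] F [-1.   0.4 -0.5] w 0.348
```

View pics/w8.png

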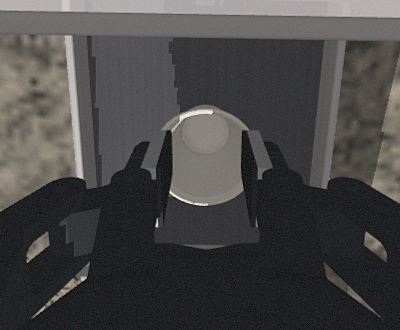

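Call:
servo_tool([
  [0,0,0,0,0,0,-0.4],
  [0,0,0,0,0,0,-0.4],
  [0,0,0,0,0,0,-0.4],
  [0,0,0,0,0,0,-0.4],
  [0,0,0.005,0,0,0,-0.4],
  [0,0,0.003,0,0,0,-0.4],
  [0,0,0.002,0,0,0,-0.4],
  [0,0,0,0,0,0,-0.4],
  [0,0,0,0,0,0,-0.4],
  [0,0,0,0,0,0,-0.4],
])

```text
clock: 30.55
tool_pos: [641.8, 56.0, 36.9]
tool_rot: [-3.142, -0.0, 0.09]
ft_force: [-0.8, 0.0, -0.2]
grip_width: 0.696
```

Call:
servo_tool([
  [-0.003,0,0,0,0,0,-0.3],
  [0,0,0,0,0,0,-0.2],
  [0,0,0,0,0,0,-0.1],
  [0,0,0,0,0,0,0],
  [0,0,0,0,0,0,0],
  [0,0,0,0,0,0,0.1],
  [0,0,0,0,0,0,0.1],
  [0,0,0,0,0,0,0.1],
  [0,0,0,0,0,0,0.1],
  [0,0,0,0,0,0,0.1],
])

```text
clock: 31.8
tool_pos: [639.0, 56.0, 37.3]
tool_rot: [-3.141, -0.001, 0.09]
ft_force: [-1.7, 0.1, 4.8]
grip_width: 0.512
```

Call:
servo_tool([
  [0,0,0,0,0,0,-0.4],
  [0,0,0,0,0,0,-0.4],
  [0,0,0,0,0,0,-0.4],
  [0,0,0.004,0,0,0,-0.4],
  [0,0,0.003,0,0,0,-0.4],
  [0,0,0,0,0,0,-0.3],
  [0,0,0,0,0,0,-0.2],
  [0,0,0,0,0,0,-0.1],
  [0,0,0,0,0,0,0],
  [0,0,0,0,0,0,0.1],
])

```text
clock: 33.05
tool_pos: [639.0, 55.9, 30.3]
tool_rot: [-3.141, -0.001, 0.09]
ft_force: [-1.3, 0.5, 5.0]
grip_width: 0.516
```

Call:
servo_tool([
  [0,0,0,0,0,0,0.2],
  [0,0,0,0,0,0,0.3],
  [0,0,0,0,0,0,0.3],
  [0,0,0,0,0,0,0.3],
  [0,0,-0.005,0,0,0,0.3],
  [0,0,-0.005,0,0,0,0.3],
  [0,0,-0.01,0,0,0,0.3],
  [0,0,0,0,0,0,0.3],
  [0,0,0,0,0,0,0.3],
  [0,0,0,0,0,0,0.3],
])

```text
clock: 34.3
tool_pos: [638.5, 55.8, 49.5]
tool_rot: [-3.142, 0.001, 0.09]
ft_force: [0.2, -0.9, -0.5]
grip_width: 0.517
```

```bash
python3 - <<'E'
from h import *
st(); im,P=cap('wrist'); cv2.imwrite('pics/w9.png',im[150:480,120:520,::-1])
E
```

```text
t 34.3 pos [638.5  55.8  49.5] yaw 0.09 rp [-3.142e+00  1.000e-03] F [ 0.2 -0.9 -0.5] w 0.517
```

View pics/w9.png

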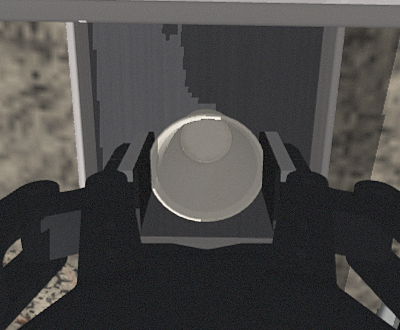

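Call:
servo_tool([
  [0,0,-0.02,0,0,0,0.3],
  [0,0,-0.03,0,0,0,0.3],
  [0,0,-0.03,0,0,0,0.3],
  [0,0,-0.03,0,0,0,0.3],
  [0,0,0,0,0,0,0.3],
  [0,0,0,0,0,0,0.3],
  [0,0,0,0,0,0,0.3],
  [0,0,0,0,0,0,0.3],
  [0,0,0,0,0,0,0.3],
  [0,0,0,0,0,0,0.3],
])

```text
clock: 35.6
tool_pos: [638.7, 55.8, 159.6]
tool_rot: [3.142, 0.0, 0.09]
ft_force: [-0.1, 1.0, -0.7]
grip_width: 0.518
```

```bash
python3 - <<'E'
from h import *
st()
for c in ('wrist','side'):
  im,P=cap(c,'a_'+c+'.png')
  q=env.silhouettes(c,'crucible')[:1]
  for q in q:
    a=np.argwhere(q['region']); print(c,q['score'],q['location'],a.min(0),a.max(0))
  for q in env.place_of(c,'crucible')[:2]: print(q)
  for h in (100,120,130,150): print(h,np.round(proj(P,[639,56,h])))
E
```

```text
t 35.6 pos [638.7  55.8 159.6] yaw 0.09 rp [3.142 0.   ] F [-0.1  1.  -0.7] w 0.518
wrist 0.74 [326.9, 315.5] [259 271] [371 382]
{'location': [325.7, 284.2], 'score': 0.71}
100 [325. 254.]
120 [325. 265.]
130 [325. 271.]
150 [325. 285.]
side 0.7 [311.2, 244.6] [232 280] [268 346]
{'location': [306.4, 215.4], 'score': 0.45}
100 [303. 227.]
120 [303. 221.]
130 [303. 219.]
150 [303. 213.]
```

```bash
python3 - <<'E'
from h import *
plan([521,-327,160],-0.07,10)
E
```

```text
n 10 row [-0.0125, 0.0381, -0.0] [-0.0, -0.0, 0.92]
```

Call:
servo_tool([
  [-0.0125,0.0381,0,0,0,0.92,0.3],
  [-0.0125,0.0381,0,0,0,0.92,0.3],
  [-0.0125,0.0381,0,0,0,0.92,0.3],
  [-0.0125,0.0381,0,0,0,0.92,0.3],
  [-0.0125,0.0381,0,0,0,0.92,0.3],
  [-0.0125,0.0381,0,0,0,0.92,0.3],
  [-0.0125,0.0381,0,0,0,0.92,0.3],
  [-0.0125,0.0381,0,0,0,0.92,0.3],
  [-0.0125,0.0381,0,0,0,0.92,0.3],
  [-0.0125,0.0381,0,0,0,0.92,0.3],
])

```text
clock: 37.15
tool_pos: [520.2, -328.2, 159.9]
tool_rot: [3.141, -0.0, -0.071]
ft_force: [0.8, -0.6, -0.1]
grip_width: 0.518
```

Call:
servo_tool([
  [0,0,0,0,0,0,0.3],
  [0,0,0,0,0,0,0.3],
  [0,0,0,0,0,0,0.3],
  [0,0,0,0,0,0,0.3],
  [0,0,0,0,0,0,0.3],
  [0,0,0,0,0,0,0.3],
  [0,0,0,0,0,0,0.3],
  [0,0,0,0,0,0,0.3],
  [0,0,0,0,0,0,0.3],
  [0,0,0,0,0,0,0.3],
])

```text
clock: 38.4
tool_pos: [520.6, -327.0, 159.8]
tool_rot: [3.142, 0.0, -0.071]
ft_force: [-0.4, 0.4, -0.4]
grip_width: 0.516
```

```bash
python3 - <<'E'
from h import *
st()
im,P=cap('wrist','w10.png'); cv2.imwrite('pics/w10.png',im[:,:,::-1])
for t in ('tile','crucible','jar_0','hook'):
  for q in env.place_of('wrist',t)[:5]:
    if q['score']>.3: print(t,round(q['score'],2),np.round(q['location']),atz(P,q['location'],8 if t=='tile' else 0)[:2].round(1))
im2,P2=cap('side')
for t in ('tile','jar_0'):
  for q in env.place_of('side',t)[:5]: print('side',t,round(q['score'],2),atz(P2,q['location'],0)[:2].round(1))
E
```

```text
t 38.4 pos [ 520.6 -327.   159.8] yaw -0.071 rp [3.142 0.   ] F [-0.4  0.4 -0.4] w 0.516
tile 0.75 [333. 223.] [ 520.  -333.6]
jar_0 0.97 [193. 330.] [ 421.9 -191.6]
jar_0 0.8 [134. 113.] [ 622.5 -176.5]
jar_0 0.67 [196. 240.] [ 511.8 -208.7]
hook 0.61 [ 83. 292.] [468.5 -94.6]
side tile 0.87 [ 521.4 -313.7]
side jar_0 0.88 [ 618.1 -189.3]
side jar_0 0.76 [ 428.8 -183. ]
side jar_0 0.75 [ 522.4 -211.9]
side jar_0 0.7 [471.1 388. ]
side jar_0 0.62 [ 434.5 -284.1]
```

View pics/w10.png

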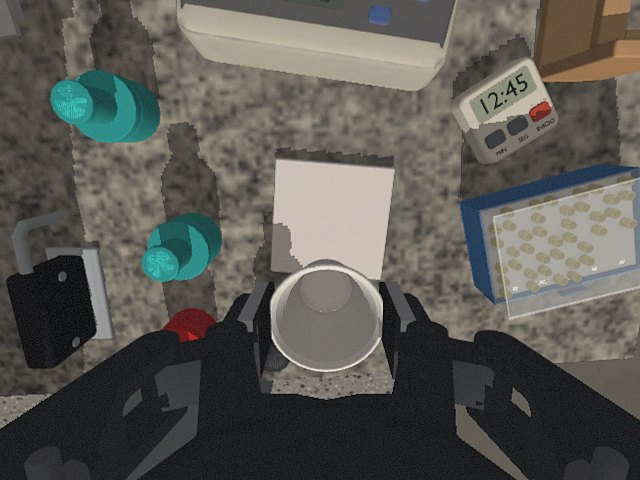

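Call:
servo_tool([
  [0.002,0.006,0.01,0,0,0,0.3],
  [0,0,0.02,0,0,0,0.3],
  [0,0,0.02,0,0,0,0.3],
  [0,0,0.02,0,0,0,0.3],
  [0,0,0.02,0,0,0,0.3],
  [0,0,0.012,0,0,0,0.3],
  [0,0,0.006,0,0,0,0.3],
  [0,0,0.006,0,0,0,0.3],
  [0,0,0,0,0,0,0.3],
  [0,0,0,0,0,0,0.3],
])

```text
clock: 40.05
tool_pos: [522.5, -333.3, 46.3]
tool_rot: [3.141, -0.001, -0.071]
ft_force: [-0.3, -0.6, -0.8]
grip_width: 0.519
```

Call:
servo_tool([
  [0,0,0.002,0,0,0,0.3],
  [0,0,0.002,0,0,0,0.3],
  [0,0,0.002,0,0,0,0.3],
  [0,0,0.002,0,0,0,0.3],
  [0,0,0,0,0,0,0.3],
  [0,0,0,0,0,0,0.3],
  [0,0,0,0,0,0,0.3],
  [0,0,0,0,0,0,0.3],
  [0,0,0,0,0,0,0.3],
  [0,0,0,0,0,0,0.3],
])

```text
clock: 41.3
tool_pos: [522.2, -333.1, 37.8]
tool_rot: [-3.142, 0.0, -0.071]
ft_force: [0.2, -0.5, 0.1]
grip_width: 0.52
```

Call:
servo_tool([
  [0,0,0.002,0,0,0,0.3],
  [0,0,0.002,0,0,0,0.3],
  [0,0,0.001,0,0,0,0.3],
  [0,0,0,0,0,0,0.3],
  [0,0,0,0,0,0,0.3],
  [0,0,0,0,0,0,0.3],
  [0,0,0,0,0,0,0.3],
  [0,0,0,0,0,0,0.3],
  [0,0,0,0,0,0,0.3],
  [0,0,0,0,0,0,0.3],
])

```text
clock: 42.55
tool_pos: [522.2, -333.1, 32.8]
tool_rot: [-3.142, 0.0, -0.071]
ft_force: [-0.9, -0.1, -0.9]
grip_width: 0.518
```

Call:
servo_tool([
  [0,0,0.002,0,0,0,0.3],
  [0,0,0.002,0,0,0,0.3],
  [0,0,0.001,0,0,0,0.3],
  [0,0,0,0,0,0,0.3],
  [0,0,0,0,0,0,0.3],
  [0,0,0,0,0,0,0.3],
  [0,0,0,0,0,0,0.3],
  [0,0,0,0,0,0,0.3],
  [0,0,0,0,0,0,0.3],
  [0,0,0,0,0,0,0.3],
])

```text
clock: 43.8
tool_pos: [522.2, -333.1, 27.8]
tool_rot: [3.142, 0.0, -0.07]
ft_force: [0.1, -0.1, -0.8]
grip_width: 0.519
```

Call:
servo_tool([
  [0,0,0.001,0,0,0,0.3],
  [0,0,0.001,0,0,0,0.3],
  [0,0,0.001,0,0,0,0.3],
  [0,0,0.001,0,0,0,0.3],
  [0,0,0,0,0,0,0.3],
  [0,0,0,0,0,0,0.3],
  [0,0,0,0,0,0,0.3],
  [0,0,0,0,0,0,0.3],
  [0,0,0,0,0,0,0.3],
  [0,0,0,0,0,0,0.3],
])

```text
clock: 45.05
tool_pos: [522.4, -333.1, 24.3]
tool_rot: [3.141, -0.001, -0.071]
ft_force: [-1.6, 0.2, 5.3]
grip_width: 0.519
```

Call:
servo_tool([
  [0,0,0,0,0,0,0],
  [0,0,0,0,0,0,-0.1],
  [0,0,0,0,0,0,-0.2],
  [0,0,0,0,0,0,-0.3],
  [0,0,0,0,0,0,-0.4],
  [0,0,0,0,0,0,-0.4],
  [0,0,-0.01,0,0,0,-0.4],
  [0,0,-0.02,0,0,0,-0.4],
  [0,0,-0.03,0,0,0,-0.4],
  [0,0,-0.05,0,0,0,-0.4],
])

```text
clock: 46.3
tool_pos: [521.4, -332.5, 134.2]
tool_rot: [-3.14, 0.002, -0.07]
ft_force: [0.9, 0.5, 0.2]
grip_width: 0.698
```

```bash
python3 - <<'E'
from h import *
st(); plan([400,-292,240],-0.07,7,p0=[522.2,-333.1,134],r0=-.071)
im,P=cap('wrist','w11.png')
for t,z in (('tile',8),('crucible',8),('jar_0',0)):
  for q in env.place_of('wrist',t)[:5]:
    if q['score']>.3: print(t,round(q['score'],2),np.round(q['location']),atz(P,q['location'],z)[:2].round(1))
for q in env.silhouettes('wrist','crucible')[:1]:
    a=np.argwhere(q['region']); print(q['score'],a.min(0),a.max(0)); c=(a.min(0)+a.max(0))/2; print(atz(P,c[::-1],45))
E
```

```text
t 46.3 pos [ 521.4 -332.5  134.2] yaw -0.07 rp [-3.14e+00  2.00e-03] F [0.9 0.5 0.2] w 0.698
n 7 row [-0.0178, -0.0046, -0.0151] [0.0, 0.0, -0.01]
crucible 0.85 [327. 230.] [ 521.  -333.6]
jar_0 0.67 [176. 343.] [ 424.7 -190.5]
jar_0 0.58 [177. 247.] [ 513.3 -207.7]
jar_0 0.57 [108. 112.] [ 622.1 -175.3]
jar_0 0.56 [272. 326.] [ 435.2 -278.9]
0.78 [209 294] [274 360]
[ 521.55164795 -333.32564619   45.        ]
```

```bash
python3 - <<'E'
from h import *
plan([434,-281,134],-0.07,4,p0=[522.2,-333.1,134.2],r0=-.071)
E
```

```text
n 4 row [-0.0229, -0.0114, 0.0] [0.0, 0.0, -0.01]
```

Call:
servo_tool([
  [-0.0229,-0.0114,0,0,0,0,0.06],
  [-0.0229,-0.0114,0,0,0,0,0.06],
  [-0.0229,-0.0114,0,0,0,0,0.06],
  [-0.0229,-0.0114,0,0,0,0,0.06],
  [0,0,0.015,0,0,0,0.06],
  [0,0,0.02,0,0,0,0.06],
  [0,0,0.02,0,0,0,0.06],
  [0,0,0.008,0,0,0,0.06],
  [0,0,0,0,0,0,0.06],
  [0,0,0,0,0,0,0.06],
])

```text
clock: 47.8
tool_pos: [434.3, -281.3, 71.1]
tool_rot: [3.141, -0.0, -0.071]
ft_force: [0.1, 0.1, 1.0]
grip_width: 0.47
```

Call:
servo_tool([
  [0,0,0.002,0,0,0,0.06],
  [0,0,0.002,0,0,0,0.06],
  [0,0,0.002,0,0,0,0.06],
  [0,0,0.002,0,0,0,0.06],
  [0,0,0,0,0,0,0.06],
  [0,0,0,0,0,0,0.06],
  [0,0,0,0,0,0,0.06],
  [0,0,0,0,0,0,0.06],
  [0,0,0,0,0,0,0.06],
  [0,0,0,0,0,0,0.06],
])

```text
clock: 49.05
tool_pos: [434.1, -281.1, 62.8]
tool_rot: [-3.142, 0.0, -0.071]
ft_force: [-0.5, 0.6, -0.1]
grip_width: 0.467
```

```bash
python3 - <<'E'
from h import *
st(); im,P=cap('wrist','w12.png')
cv2.imwrite('pics/w12.png',im[150:480,120:520,::-1])
E
```

```text
t 49.05 pos [ 434.1 -281.1   62.8] yaw -0.071 rp [-3.142  0.   ] F [-0.5  0.6 -0.1] w 0.467
```

View pics/w12.png

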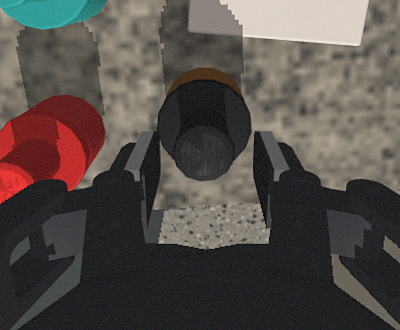

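Call:
servo_tool([
  [0.003,0,0.002,0,0,0,0.06],
  [0,0,0.002,0,0,0,0.06],
  [0,0,0.002,0,0,0,0.06],
  [0,0,0,0,0,0,0.06],
  [0,0,0,0,0,0,0.06],
  [0,0,0,0,0,0,0.06],
  [0,0,0,0,0,0,0.06],
  [0,0,0,0,0,0,0.06],
  [0,0,0,0,0,0,0.06],
  [0,0,0,0,0,0,0.06],
])

```text
clock: 50.35
tool_pos: [437.1, -281.4, 56.8]
tool_rot: [-3.142, 0.0, -0.071]
ft_force: [0.4, -0.4, 0.7]
grip_width: 0.471
```

Call:
servo_tool([
  [0,0,0,0,0,0,0.3],
  [0,0,0,0,0,0,0.6],
  [0,0,0,0,0,0,1],
  [0,0,0,0,0,0,1],
  [0,0,0,0,0,0,1],
  [0,0,0,0,0,0,1],
  [0,0,0,0,0,0,1],
  [0,0,0,0,0,0,1],
  [0,0,0,0,0,0,1],
  [0,0,0,0,0,0,1],
], grip_force=40)

```text
clock: 51.6
tool_pos: [437.2, -281.3, 56.9]
tool_rot: [-3.142, -0.0, -0.071]
ft_force: [-0.1, 1.6, 4.8]
grip_width: 0.251
```

```bash
python3 - <<'E'
from h import *
plan([606,26,150],0.075,10,p0=[437.2,-281.3,152],r0=-.071)
E
```

```text
n 10 row [0.0167, -0.0308, 0.0002] [-0.0, 0.0, -0.84]
```

Call:
servo_tool([
  [0,0,-0.005,0,0,0,1],
  [0,0,-0.01,0,0,0,1],
  [0,0,-0.02,0,0,0,1],
  [0,0,-0.02,0,0,0,1],
  [0,0,-0.02,0,0,0,1],
  [0,0,-0.02,0,0,0,1],
  [0,0,0,0,0,0,1],
  [0,0,0,0,0,0,1],
  [0,0,0,0,0,0,1],
  [0,0,0,0,0,0,1],
])

```text
clock: 52.85
tool_pos: [436.8, -281.2, 151.1]
tool_rot: [-3.141, 0.001, -0.071]
ft_force: [0.0, -0.4, -0.6]
grip_width: 0.25
```

Call:
servo_tool([
  [0.0167,-0.0308,0,0,0,-0.84,1],
  [0.0167,-0.0308,0,0,0,-0.84,1],
  [0.0167,-0.0308,0,0,0,-0.84,1],
  [0.0167,-0.0308,0,0,0,-0.84,1],
  [0.0167,-0.0308,0,0,0,-0.84,1],
  [0.0167,-0.0308,0,0,0,-0.84,1],
  [0.0167,-0.0308,0,0,0,-0.84,1],
  [0.0167,-0.0308,0,0,0,-0.84,1],
  [0.0167,-0.0308,0,0,0,-0.84,1],
  [0.0167,-0.0308,0,0,0,-0.84,1],
])

```text
clock: 54.1
tool_pos: [605.6, 26.6, 151.3]
tool_rot: [3.142, 0.001, 0.076]
ft_force: [-0.3, -0.8, -0.3]
grip_width: 0.253
```

Call:
servo_tool([
  [0,0,0,0,0,0,1],
  [0,0,0,0,0,0,1],
  [0,0,0.01,0,0,0,1],
  [0,0,0.02,0,0,0,1],
  [0,0,0.02,0,0,0,1],
  [0,0,0,0,0,0,1],
  [0,0,0,0,0,0,1],
  [0,0,0,0,0,0,1],
  [0,0,0,0,0,0,1],
  [0,0,0,0,0,0,1],
])

```text
clock: 55.35
tool_pos: [605.5, 25.6, 102.1]
tool_rot: [-3.142, -0.001, 0.076]
ft_force: [0.4, -0.2, -2.1]
grip_width: 0.257
```

```bash
python3 - <<'E'
from h import *
st(); im,P=cap('wrist'); p,r,_=tool()
cv2.imwrite('pics/w13.png',cv2.addWeighted(im,1,im,0.5,0)[:,:,::-1])
for uv in [(0,0)]: pass
print('floor centre proj',proj(P,[634,56,14]),'jar bottom proj',proj(P,[p[0],p[1],p[2]-57]))
for q in env.place_of('wrist','left_floor')[:2]: print(q,atz(P,q['location'],14))
for q in env.place_of('wrist','left_hole')[:2]: print(q,atz(P,q['location'],40))
E
```

```text
t 55.35 pos [605.5  25.6 102.1] yaw 0.076 rp [-3.142e+00 -1.000e-03] F [ 0.4 -0.2 -2.1] w 0.257
floor centre proj (np.float64(283.6278935174254), np.float64(198.32876201459356)) jar bottom proj (np.float64(325.46066813916383), np.float64(256.1237982631849))
{'location': [282.3, 197.8], 'score': 0.88} [634.28883553  56.90461882  14.        ]
```

View pics/w13.png

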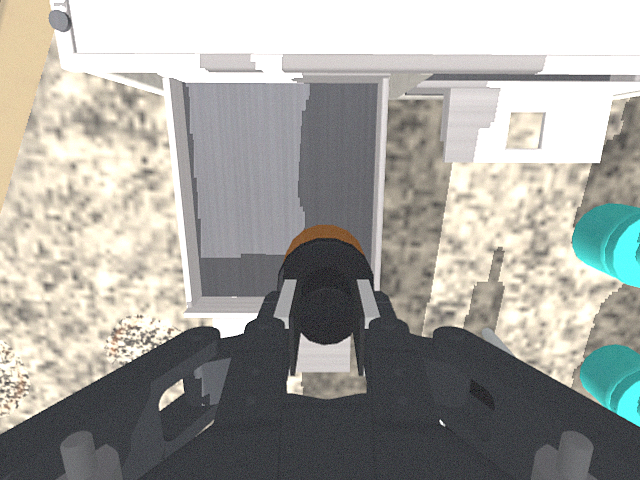

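Call:
servo_tool([
  [0,0,0.01,0,0,0,1],
  [0,0,0.01,0,0,0,1],
  [0,0,0.005,0,0,0,1],
  [0,0,0.003,0,0,0,1],
  [0,0,0.002,0,0,0,1],
  [0,0,0,0,0,0,1],
  [0,0,0.001,0,0,0,1],
  [0,0,0,0,0,0,1],
  [0,0,0,0,0,0,1],
  [0,0,0,0,0,0,1],
])

```text
clock: 56.75
tool_pos: [605.5, 25.6, 71.0]
tool_rot: [-3.142, -0.0, 0.076]
ft_force: [0.5, 1.0, 0.5]
grip_width: 0.251
```

Contact just reached. Release to a modest opening, rise, then go toward jar B.

Call:
servo_tool([
  [0,0,0.001,0,0,0,1],
  [0,0,0,0,0,0,0.5],
  [0,0,0,0,0,0,0.2],
  [0,0,0,0,0,0,0.06],
  [0,0,0,0,0,0,0.06],
  [0,0,-0.01,0,0,0,0.06],
  [0,0,-0.03,0,0,0,0.06],
  [0,0,-0.04,0,0,0,0.06],
  [0,0,-0.04,0,0,0,0.06],
  [0,0,-0.04,0,0,0,0.06],
])

```text
clock: 58.0
tool_pos: [605.2, 25.5, 231.9]
tool_rot: [3.142, -0.001, 0.076]
ft_force: [0.7, 0.3, -0.1]
grip_width: 0.475
```

```bash
python3 - <<'E'
from h import *
st(); im,P=cap('wrist')
for q in env.place_of('wrist','jar_0')[:5]: print(round(q['score'],2),np.round(q['location']),atz(P,q['location'],14)[:2].round(1),atz(P,q['location'],0)[:2].round(1))
plan([440,370,230],0.3,10,p0=[605.5,25.6,230],r0=.076)
E
```

```text
t 58.0 pos [605.2  25.5 231.9] yaw 0.076 rp [ 3.142e+00 -1.000e-03] F [ 0.7  0.3 -0.1] w 0.475
0.98 [516. 206.] [ 624.2 -172.1] [ 622.4 -179.8]
0.97 [  2. 301.] [473.7 379.5] [466.2 392.8]
0.94 [326. 211.] [603.9  24.8] [601.4  24.6]
0.73 [521. 301.] [ 517.5 -200.6] [ 511.7 -209.4]
n 10 row [-0.0103, -0.0369, -0.0] [0.0, 0.0, -1.28]
```

Call:
servo_tool([
  [-0.03,-0.025,-0.003,0,0,-1.28,0.06],
  [-0.03,-0.025,-0.003,0,0,-1.28,0.06],
  [-0.02,-0.037,-0.003,0,0,-1.28,0.06],
  [-0.01,-0.04,-0.003,0,0,-1.28,0.06],
  [-0.005,-0.04,-0.003,0,0,-1.28,0.06],
  [-0.005,-0.04,-0.003,0,0,-1.28,0.06],
  [-0.001,-0.04,-0.003,0,0,-1.28,0.06],
  [-0.001,-0.04,-0.003,0,0,-1.28,0.06],
  [-0.001,-0.041,-0.003,0,0,-1.28,0.06],
  [0,-0.041,-0.003,0,0,-1.28,0.06],
])

```text
clock: 59.35
tool_pos: [434.8, 377.1, 259.8]
tool_rot: [3.141, 0.0, 0.3]
ft_force: [0.2, 0.5, -0.2]
grip_width: 0.47
```

Call:
servo_tool([
  [0,0,0,0,0,0,0.06],
  [0,0,0,0,0,0,0.06],
  [0,0,0,0,0,0,0.06],
  [0,0,0,0,0,0,0.06],
  [0,0,0,0,0,0,0.06],
  [0,0,0,0,0,0,0.06],
  [0,0,0,0,0,0,0.06],
  [0,0,0,0,0,0,0.06],
  [0,0,0,0,0,0,0.06],
  [0,0,0,0,0,0,0.06],
])

```text
clock: 60.6
tool_pos: [435.3, 376.1, 259.8]
tool_rot: [3.142, 0.0, 0.3]
ft_force: [-0.3, 0.2, 0.3]
grip_width: 0.47
```

```bash
python3 - <<'E'
from h import *
st(); im,P=cap('wrist','w14.png')
for q in env.place_of('wrist','jar_0')[:5]:
  l=np.round(q['location']).astype(int); print('w',round(q['score'],2),l,atz(P,q['location'],0)[:2].round(1),im[min(l[1],479),l[0]])
for q in env.silhouettes('wrist','jar_0')[:3]:
  a=np.argwhere(q['region']); print('sil',round(q['score'],2),q['location'],a.min(0),a.max(0))
for c in ('side','scene'):
  i2,P2=cap(c,'e_'+c+'.png')
  for q in env.place_of(c,'jar_0')[:7]: print(c,round(q['score'],2),np.round(q['location']),atz(P2,q['location'],0)[:2].round(1))
  for q in env.place_of(c,'hook')[:1]: print(c,'hook',atz(P2,q['location'],0)[:2].round(1))
E
```

```text
t 60.6 pos [435.3 376.1 259.8] yaw 0.3 rp [3.142 0.   ] F [-0.3  0.2  0.3] w 0.47
w 0.94 [320 171] [468.2 393. ] [46 43 47]
sil 0.71 [323.8, 174.4] [151 300] [198 347]
side 0.82 [353. 206.] [ 515.4 -204.9]
side 0.76 [354. 355.] [471.1 391.5]
side 0.68 [318. 247.] [602.8  17.2]
side 0.5 [319. 210.] [ 622.7 -168.5]
side hook [462.3 -92.1]
scene 0.96 [380. 317.] [ 512.3 -214.6]
scene 0.75 [315. 255.] [621.   38.4]
scene 0.66 [353. 338.] [ 423.6 -193.1]
scene 0.59 [387. 286.] [ 617.4 -180.1]
scene 0.56 [178. 244.] [458.6 390.3]
scene hook [462.9 -88.3]
```

View pics/w14.png

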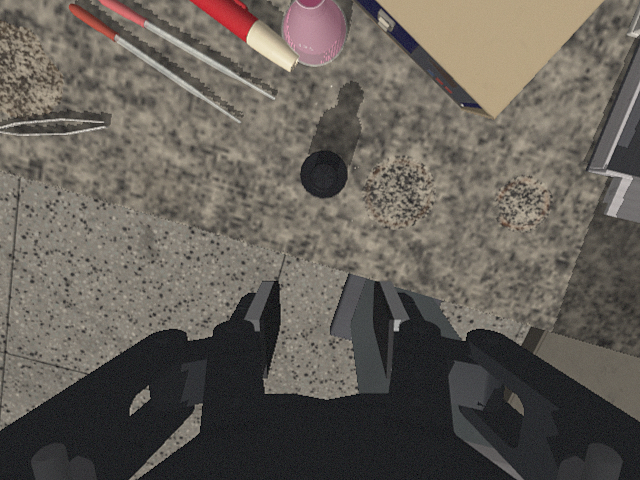

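```bash
python3 - <<'E'
from h import *
plan([469,393,130],0.3,6)
E
```

```text
n 6 row [0.0062, -0.001, 0.0216] [-0.0, -0.0, -0.0]
```

Call:
servo_tool([
  [0.0064,-0.001,0.0216,0,0,0,0.06],
  [0.0064,-0.001,0.0216,0,0,0,0.06],
  [0.0064,-0.001,0.0216,0,0,0,0.06],
  [0.0064,-0.001,0.0216,0,0,0,0.06],
  [0.0064,-0.001,0.0216,0,0,0,0.06],
  [0.0064,-0.001,0.0216,0,0,0,0.06],
  [0,0,0,0,0,0,0.06],
  [0,0,0,0,0,0,0.06],
  [0,0,0,0,0,0,0.06],
  [0,0,0,0,0,0,0.06],
])

```text
clock: 62.3
tool_pos: [470.4, 393.4, 131.1]
tool_rot: [-3.141, -0.001, 0.3]
ft_force: [0.9, -0.6, -0.5]
grip_width: 0.468
```

```bash
python3 - <<'E'
from h import *
st(); im,P=cap('wrist','w15.png'); p,r,_=tool()
for q in env.silhouettes('wrist','jar_0')[:1]:
  m=q['region']; a=np.argwhere(m); print(q['score'],a.min(0),a.max(0)); w=[]
  for v in (a.max(0)[0]-4,a.max(0)[0]-15): xs=np.where(m[v])[0]; print(v,xs.min(),xs.max())
for q in env.place_of('wrist','jar_0')[:2]: print(q['score'],atz(P,q['location'],0).round(1), r.inv().apply(atz(P,q['location'],0)-p).round(1))
for h in (72,41,0): print(h,np.round(proj(P,[469,393,h])))
E
```

```text
t 62.3 pos [470.4 393.4 131.1] yaw 0.3 rp [-3.141e+00 -1.000e-03] F [ 0.9 -0.6 -0.5] w 0.468
0.96 [204 297] [280 365]
276 318 344
265 304 357
0.63 [468.8 387.6   0. ] [ -3.4   5.1 130.9]
72 [325. 257.]
41 [325. 244.]
0 [325. 230.]
```

Call:
servo_tool([
  [0,0.003,0.005,0,0,0,0.06],
  [0,0,0.02,0,0,0,0.06],
  [0,0,0.02,0,0,0,0.06],
  [0,0,0.01,0,0,0,0.06],
  [0,0,0.01,0,0,0,0.06],
  [0,0,0.005,0,0,0,0.06],
  [0,0,0.004,0,0,0,0.06],
  [0,0,0,0,0,0,0.06],
  [0,0,0,0,0,0,0.06],
  [0,0,0,0,0,0,0.06],
])

```text
clock: 63.7
tool_pos: [471.3, 390.5, 56.5]
tool_rot: [-3.141, -0.001, 0.299]
ft_force: [0.4, 0.6, 0.5]
grip_width: 0.47
```

Call:
servo_tool([
  [0,0,0,0,0,0,0.3],
  [0,0,0,0,0,0,0.6],
  [0,0,0,0,0,0,1],
  [0,0,0,0,0,0,1],
  [0,0,0,0,0,0,1],
  [0,0,0,0,0,0,1],
  [0,0,0,0,0,0,1],
  [0,0,0,0,0,0,1],
  [0,0,0,0,0,0,1],
  [0,0,0,0,0,0,1],
])

```text
clock: 64.95
tool_pos: [471.3, 390.4, 56.5]
tool_rot: [-3.141, -0.0, 0.299]
ft_force: [-0.9, -0.4, 5.8]
grip_width: 0.254
```

```bash
python3 - <<'E'
from h import *
st(); p,_,_=tool(); print([634+30-28*.075,56+2.25+28])
plan([662,87,165],0.075,10,p0=[p[0],p[1],165],r0=.3)
plan([480,200,165],0.2,6,p0=[p[0],p[1],165],r0=.3)
plan([662,87,165],0.075,8,p0=[480,200,165],r0=.2)
E
```

```text
t 64.95 pos [471.3 390.4  56.5] yaw 0.299 rp [-3.141 -0.   ] F [-0.9 -0.4  5.8] w 0.254
[661.9, 86.25]
n 10 row [0.0127, 0.0336, 0.0] [-0.0, -0.0, 1.29]
n 6 row [-0.0067, 0.0311, 0.0] [0.0, -0.0, 0.95]
n 8 row [0.0205, 0.0173, 0.0] [-0.0, -0.0, 0.9]
```

```bash
python3 - <<'E'
from h import *
plan([500,87,200],0.075,9,p0=[471,390.4,200],r0=.299)
E
```

```text
n 9 row [-0.0035, 0.0338, 0.0] [0.0, -0.0, 1.43]
```

Call:
servo_tool([
  [0,0,-0.005,0,0,0,1],
  [0,0,-0.01,0,0,0,1],
  [0,0,-0.02,0,0,0,1],
  [0,0,-0.03,0,0,0,1],
  [0,0,-0.03,0,0,0,1],
  [0,0,-0.03,0,0,0,1],
  [0,0,-0.02,0,0,0,1],
  [0,0,0,0,0,0,1],
  [0,0,0,0,0,0,1],
  [0,0,0,0,0,0,1],
])

```text
clock: 66.2
tool_pos: [470.7, 389.9, 200.0]
tool_rot: [3.141, 0.002, 0.3]
ft_force: [-0.4, 1.3, -0.4]
grip_width: 0.253
```

Call:
servo_tool([
  [-0.0035,0.0338,0,0,0,1.43,1],
  [-0.0035,0.0338,0,0,0,1.43,1],
  [-0.0035,0.0338,0,0,0,1.43,1],
  [-0.0035,0.0338,0,0,0,1.43,1],
  [-0.0035,0.0338,0,0,0,1.43,1],
  [-0.0035,0.0338,0,0,0,1.43,1],
  [-0.0035,0.0338,0,0,0,1.43,1],
  [-0.0035,0.0338,0,0,0,1.43,1],
  [-0.0035,0.0338,0,0,0,1.43,1],
  [0,0,0,0,0,0,1],
])

```text
clock: 67.45
tool_pos: [500.3, 83.2, 200.6]
tool_rot: [3.14, 0.001, 0.07]
ft_force: [0.8, -0.1, -0.8]
grip_width: 0.254
```

```bash
python3 - <<'E'
from h import *
st(); plan([662,86.5,120],0.075,7)
E
```

```text
t 67.45 pos [500.3  83.2 200.6] yaw 0.07 rp [3.14e+00 1.00e-03] F [ 0.8 -0.1 -0.8] w 0.254
n 7 row [0.0231, 0.0012, 0.0115] [0.01, 0.01, -0.04]
```

Call:
servo_tool([
  [0.0217,0.001,0.0115,0,0,-0.04,1],
  [0.0217,0.001,0.0115,0,0,-0.04,1],
  [0.0217,0.001,0.0115,0,0,-0.04,1],
  [0.0217,0.001,0.0115,0,0,-0.04,1],
  [0.0217,0.001,0.0115,0,0,-0.04,1],
  [0.0217,0.001,0.0115,0,0,-0.04,1],
  [0.0217,0.001,0.0115,0,0,-0.04,1],
  [0,0,0,0,0,0,1],
  [0,0,0,0,0,0,1],
  [0,0,0,0,0,0,1],
])

```text
clock: 68.7
tool_pos: [652.0, 91.6, 121.2]
tool_rot: [-3.141, -0.0, 0.08]
ft_force: [-0.5, -0.8, 0.5]
grip_width: 0.252
```

```bash
python3 - <<'E'
from h import *
st(); im,P=cap('wrist','w16.png'); p,r,_=tool()
for t,z in (('left_floor',14),('jar_0',14)):
  for q in env.place_of('wrist',t)[:4]: print(t,round(q['score'],2),atz(P,q['location'],z).round(1))
print(proj(P,[p[0],p[1],p[2]-57]))
E
```

```text
t 68.7 pos [652.   91.6 121.2] yaw 0.08 rp [-3.141 -0.   ] F [-0.5 -0.8  0.5] w 0.252
left_floor 0.6 [632.   56.8  14. ]
jar_0 0.69 [604.2  25.   14. ]
jar_0 0.63 [630.7  90.5  14. ]
(np.float64(325.5778834947289), np.float64(255.94189487433712))
```

Call:
servo_tool([
  [0,0.006,0.005,0,0,0,1],
  [0,0,0.015,0,0,0,1],
  [0,0,0.015,0,0,0,1],
  [0,0,0.007,0,0,0,1],
  [0,0,0.004,0,0,0,1],
  [0,0,0.002,0,0,0,1],
  [0,0,0.001,0,0,0,1],
  [0,0,0,0,0,0,1],
  [0,0,0,0,0,0,1],
  [0,0,0,0,0,0,1],
])

```text
clock: 70.1
tool_pos: [653.1, 85.3, 71.9]
tool_rot: [-3.142, -0.0, 0.08]
ft_force: [-0.1, 0.5, -1.5]
grip_width: 0.254
```

Call:
servo_tool([
  [0,0,0.001,0,0,0,1],
  [0,0,0.001,0,0,0,1],
  [0,0,0,0,0,0,0.5],
  [0,0,0,0,0,0,0.2],
  [0,0,0,0,0,0,0.06],
  [0,0,0,0,0,0,0.06],
  [0,0,-0.01,0,0,0,0.06],
  [0,0,-0.03,0,0,0,0.06],
  [0,0,-0.04,0,0,0,0.06],
  [0,0,-0.04,0,0,0,0.06],
])

```text
clock: 71.35
tool_pos: [653.0, 85.2, 191.6]
tool_rot: [-3.142, -0.0, 0.08]
ft_force: [0.9, 0.4, 0.6]
grip_width: 0.476
```

Call:
servo_tool([
  [-0.02,0.004,-0.02,0,0,0,0.5],
  [-0.03,0.005,-0.02,0,0,0,1],
  [-0.04,0.005,0,0,0,0,1],
  [-0.04,0.006,0,0,0,0,1],
  [0,0,0,0,0,0,1],
  [0,0,0,0,0,0,1],
  [0,0,0,0,0,0,1],
  [0,0,0,0,0,0,1],
  [0,0,0,0,0,0,1],
  [0,0,0,0,0,0,1],
])

```text
clock: 72.6
tool_pos: [525.1, 55.0, 229.5]
tool_rot: [3.142, 0.0, 0.08]
ft_force: [0.6, 0.2, 0.1]
grip_width: -0.003
```

```bash
python3 - <<'E'
from h import *
st(); p,r,s=tool()
for c in ('wrist','side','scene'):
  im,P=cap(c,'g_'+c+'.png')
  for t,z in (('left_floor',14),('left_hole',40),('jar_0',14),('hook',0),('crucible',8)):
    for q in env.place_of(c,t)[:6]:
      if q['score']>.4: print(c,t,round(q['score'],2),np.round(q['location']),atz(P,q['location'],z)[:2].round(1))
E
```

```text
t 72.6 pos [525.1  55.  229.5] yaw 0.08 rp [3.142 0.   ] F [0.6 0.2 0.1] w -0.003
wrist left_floor 0.62 [332.  97.] [634.6  57.2]
wrist left_hole 0.93 [335. 205.] [535.3  46.7]
wrist jar_0 0.94 [559. 130.] [ 621.9 -167.1]
wrist jar_0 0.71 [361. 134.] [603.5  26. ]
wrist jar_0 0.64 [565. 238.] [ 514.9 -200.5]
wrist jar_0 0.63 [531. 311.] [ 427.8 -184.2]
wrist jar_0 0.56 [305.  76.] [651.6  84.9]
wrist hook 0.91 [456. 268.] [467.1 -96.9]
wrist crucible 0.61 [501.  44.] [694.4 -97. ]
side left_floor 0.67 [309. 252.] [623.5  57.1]
side left_hole 0.69 [339. 247.] [539.1  56.1]
side jar_0 0.9 [318. 247.] [602.2  30.8]
side jar_0 0.83 [319. 207.] [ 621.7 -166.6]
side jar_0 0.62 [376. 211.] [ 441.8 -169.9]
side jar_0 0.61 [297. 256.] [655.1  81.7]
side jar_0 0.52 [353. 206.] [ 515.9 -183.7]
side hook 0.69 [370. 227.] [ 455.1 -102.2]
side crucible 0.41 [356. 183.] [ 516.8 -334.8]
scene left_floor 0.96 [311. 246.] [633.4  60.3]
scene left_hole 0.59 [293. 261.] [531.2  44.5]
scene jar_0 0.89 [379. 315.] [ 503.3 -215.6]
scene jar_0 0.83 [306. 243.] [640.   79.9]
scene jar_0 0.66 [386. 284.] [ 606.6 -180.9]
scene jar_0 0.6 [353. 339.] [ 410. -200.]
scene jar_0 0.58 [315. 257.] [599.3  24.6]
scene hook 0.74 [327. 310.] [465.2 -98.1]
scene crucible 0.93 [427. 333.] [ 518.3 -329.2]
```

```bash
python3 - <<'E'
from h import *
plan([487,44,60],0.075,6)
E
```

```text
n 6 row [-0.0065, 0.0013, 0.0283] [-0.0, -0.0, 0.05]
```

Call:
servo_tool([
  [-0.019,0.004,0,0,0,0.15,1],
  [-0.02,0.004,0.02,0,0,0.15,1],
  [0,0,0.03,0,0,0,1],
  [0,0,0.03,0,0,0,1],
  [0,0,0.03,0,0,0,1],
  [0,0,0.03,0,0,0,1],
  [0,0,0.03,0,0,0,1],
  [0,0,0.014,0,0,0,1],
  [0,0,0,0,0,0,1],
  [0,0,0,0,0,0,1],
])

```text
clock: 74.75
tool_pos: [487.5, 44.0, 46.5]
tool_rot: [-3.142, -0.001, 0.074]
ft_force: [0.0, 0.1, -0.3]
grip_width: 0.005
```

Call:
servo_tool([
  [0,0,0.004,0,0,0,1],
  [0,0,0.004,0,0,0,1],
  [0,0,0.003,0,0,0,1],
  [0,0,0,0,0,0,1],
  [0,0,0,0,0,0,1],
  [0,0,0,0,0,0,1],
  [0,0,0,0,0,0,1],
  [0,0,0,0,0,0,1],
  [0,0,0,0,0,0,1],
  [0,0,0,0,0,0,1],
])

```text
clock: 76.0
tool_pos: [486.8, 43.9, 34.7]
tool_rot: [3.142, 0.0, 0.075]
ft_force: [1.3, -0.2, -0.2]
grip_width: -0.002
```

Call:
servo_tool([
  [0,0,0.003,0,0,0,1],
  [0,0,0.002,0,0,0,1],
  [0,0,0.002,0,0,0,1],
  [0,0,0,0,0,0,1],
  [0,0,0,0,0,0,1],
  [0,0,0,0,0,0,1],
  [0,0,0,0,0,0,1],
  [0,0,0,0,0,0,1],
  [0,0,0,0,0,0,1],
  [0,0,0,0,0,0,1],
])

```text
clock: 77.25
tool_pos: [486.8, 43.9, 27.7]
tool_rot: [3.142, 0.0, 0.075]
ft_force: [0.2, -0.2, -0.3]
grip_width: 0.002
```

Call:
servo_tool([
  [0,0,0.002,0,0,0,1],
  [0,0,0.002,0,0,0,1],
  [0,0,0.002,0,0,0,1],
  [0,0,0,0,0,0,1],
  [0,0,0,0,0,0,1],
  [0,0,0,0,0,0,1],
  [0,0,0,0,0,0,1],
  [0,0,0,0,0,0,1],
  [0,0,0,0,0,0,1],
  [0,0,0,0,0,0,1],
])

```text
clock: 78.5
tool_pos: [486.8, 44.0, 21.7]
tool_rot: [-3.142, 0.0, 0.075]
ft_force: [0.5, 0.2, 0.2]
grip_width: 0.004
```

Call:
servo_tool([
  [0,0,0.002,0,0,0,1],
  [0,0,0.002,0,0,0,1],
  [0,0,0.002,0,0,0,1],
  [0,0,0.001,0,0,0,1],
  [0,0,0.001,0,0,0,1],
  [0,0,0,0,0,0,1],
  [0,0,0,0,0,0,1],
  [0,0,0,0,0,0,1],
  [0,0,0,0,0,0,1],
  [0,0,0,0,0,0,1],
])

```text
clock: 79.75
tool_pos: [486.8, 44.0, 13.7]
tool_rot: [-3.142, 0.0, 0.075]
ft_force: [0.4, -1.3, -0.9]
grip_width: 0.002
```

Call:
servo_tool([
  [0.004,0,0,0,0,0,1],
  [0.004,0,0,0,0,0,1],
  [0.004,0,0,0,0,0,1],
  [0.004,0,0,0,0,0,1],
  [0.004,0,0,0,0,0,1],
  [0.004,0,0,0,0,0,1],
  [0.004,0,0,0,0,0,1],
  [0.004,0,0,0,0,0,1],
  [0.004,0,0,0,0,0,1],
  [0.004,0,0,0,0,0,1],
])

```text
clock: 81.0
tool_pos: [526.7, 46.9, 13.6]
tool_rot: [3.142, 0.0, 0.074]
ft_force: [-3.2, -0.3, -0.7]
grip_width: 0.005
```

```bash
python3 - <<'E'
from h import *
st()
for c in ('wrist','side'):
  im,P=cap(c,'p_'+c+'.png')
  for t,z in (('left_floor',14),('left_hole',40),('jar_0',14)):
    for q in env.place_of(c,t)[:6]:
      if q['score']>.4: print(c,t,round(q['score'],2),np.round(q['location']),atz(P,q['location'],z)[:2].round(1))
E
```

```text
t 81.0 pos [526.7  46.9  13.6] yaw 0.074 rp [3.142 0.   ] F [-3.2 -0.3 -0.7] w 0.005
wrist jar_0 0.69 [395.  70.] [621.8  26.7]
side left_floor 0.6 [298. 247.] [656.4  40.2]
side left_hole 0.73 [334. 243.] [554.2  39.9]
side jar_0 0.76 [319. 208.] [ 623.3 -161.4]
side jar_0 0.69 [290. 259.] [672.5  95.3]
side jar_0 0.58 [310. 244.] [624.3  20.1]
```

Call:
servo_tool([
  [0.006,0,0,0,0,0,1],
  [0.008,0,0,0,0,0,1],
  [0.009,0,0,0,0,0,1],
  [0.009,0,0,0,0,0,1],
  [0.009,0,0,0,0,0,1],
  [0.009,0,0,0,0,0,1],
  [0.009,0,0,0,0,0,1],
  [0.009,0,0,0,0,0,1],
  [0.007,0,0,0,0,0,1],
  [0.005,0,0,0,0,0,1],
])

```text
clock: 82.65
tool_pos: [606.9, 52.8, 13.6]
tool_rot: [3.142, -0.0, 0.074]
ft_force: [-3.0, -0.9, 1.9]
grip_width: -0.004
```

Call:
servo_tool([
  [0.004,0,0,0,0,0,1],
  [0.004,0,0,0,0,0,1],
  [0.004,0,0,0,0,0,1],
  [0.004,0,0,0,0,0,1],
  [0.003,0,0,0,0,0,1],
  [0.003,0,0,0,0,0,1],
  [0.003,0,0,0,0,0,1],
  [0.003,0,0,0,0,0,1],
  [0.002,0,0,0,0,0,1],
  [0,0,0,0,0,0,1],
])

```text
clock: 83.9
tool_pos: [636.8, 55.4, 13.7]
tool_rot: [-3.141, -0.001, 0.075]
ft_force: [-0.6, -0.7, -0.1]
grip_width: -0.001
```

Call:
servo_tool([
  [0.002,0,0,0,0,0,1],
  [0.002,0,0,0,0,0,1],
  [0.002,0,0,0,0,0,1],
  [0.001,0,0,0,0,0,1],
  [0.001,0,0,0,0,0,1],
  [0.001,0,0,0,0,0,1],
  [0.001,0,0,0,0,0,1],
  [0.001,0,0,0,0,0,1],
  [0.001,0,0,0,0,0,1],
  [0,0,0,0,0,0,1],
])

```text
clock: 85.15
tool_pos: [648.2, 56.1, 13.6]
tool_rot: [-3.141, 0.0, 0.075]
ft_force: [-1.9, 1.7, 1.5]
grip_width: -0.002
```

Call:
servo_tool([
  [0.001,0,0,0,0,0,1],
  [0.001,0,0,0,0,0,1],
  [0.001,0,0,0,0,0,1],
  [0.001,0,0,0,0,0,1],
  [0.001,0,0,0,0,0,1],
  [0,0,0,0,0,0,1],
  [0,0,0,0,0,0,1],
  [0,0,0,0,0,0,1],
  [0,0,0,0,0,0,1],
  [0,0,0,0,0,0,1],
])

```text
clock: 86.4
tool_pos: [648.3, 56.1, 13.3]
tool_rot: [-3.141, 0.01, 0.075]
ft_force: [-16.7, 0.5, 11.5]
grip_width: 0.001
```

Call:
servo_tool([
  [-0.01,0,0,0,0,0,1],
  [-0.02,0,0,0,0,0,1],
  [-0.03,0,0,0,0,0,1],
  [-0.03,0,-0.03,0,0,0,1],
  [-0.03,0,-0.05,0,0,0,1],
  [0,0,-0.05,0,0,0,1],
  [0,0,-0.05,0,0,0,1],
  [0,0,0,0,0,0,1],
  [0,0,0,0,0,0,1],
  [0,0,0,0,0,0,1],
])

```text
clock: 87.65
tool_pos: [533.1, 47.3, 192.4]
tool_rot: [3.141, 0.002, 0.074]
ft_force: [-0.0, -0.4, -0.5]
grip_width: 0.001
```

```bash
python3 - <<'E'
from h import *
st()
for c in ('wrist','side','scene'):
  im,P=cap(c,'f_'+c+'.png')
  for t,z in (('left_hole',40),('right_hole',40),('left_floor',14),('jar_0',14),('hook',0),('hook_tip',10),('crucible',8),('beaker',14)):
    for q in env.place_of(c,t)[:6]:
      if q['score']>.4: print(c,t,round(q['score'],2),np.round(q['location']),atz(P,q['location'],z)[:2].round(1))
im=cv2.imread('pics/f_wrist.png'); print(cv2.imwrite('pics/f.png',im))
E
```

```text
t 87.65 pos [533.1  47.3 192.4] yaw 0.074 rp [3.141e+00 2.000e-03] F [-0.  -0.4 -0.5] w 0.001
wrist left_hole 0.88 [324.  37.] [677.3  58.9]
wrist right_hole 0.61 [512.  37.] [687.9 -83.9]
wrist jar_0 0.91 [576. 135.] [ 622.6 -168.7]
wrist jar_0 0.81 [579. 252.] [ 516.3 -198.6]
wrist jar_0 0.78 [541. 330.] [ 430.8 -181.7]
wrist hook 0.86 [459. 285.] [468.1 -95.3]
wrist hook_tip 0.57 [482. 218.] [ 541.9 -101.3]
side left_hole 0.76 [291. 244.] [674.2  61.2]
side right_hole 0.87 [295. 211.] [689.5 -96. ]
side jar_0 0.81 [380. 212.] [ 429.8 -165.6]
side jar_0 0.73 [322. 210.] [ 613.  -153.5]
side jar_0 0.5 [354. 204.] [ 512.4 -198.2]
side hook 0.7 [368. 229.] [462.1 -89.1]
side hook_tip 0.62 [342. 222.] [ 542.9 -103.3]
side crucible 0.48 [355. 184.] [ 519.3 -327.4]
scene left_hole 0.6 [320. 230.] [679.6  59.1]
scene right_hole 0.59 [367. 244.] [692.3 -81.2]
scene left_floor 0.88 [336. 221.] [772.8  62.3]
scene jar_0 0.81 [378. 316.] [ 500.9 -213.5]
scene jar_0 0.79 [353. 338.] [ 412.6 -197.2]
scene jar_0 0.57 [322. 232.] [703.2  69.4]
scene jar_0 0.51 [339. 229.] [741.3  34.6]
scene jar_0 0.47 [328. 218.] [774.9  91.6]
scene hook 0.66 [325. 309.] [465.6 -90.8]
scene hook_tip 0.67 [346. 289.] [ 544.4 -105.2]
scene crucible 0.72 [426. 335.] [ 512.4 -330.3]
scene beaker 0.66 [376. 238.] [763.3 -73.7]
True
```

```bash
python3 -c "
from h import *
env.close_job(); st()"
```

```text
the job is handed in; nothing more can be done
the job is handed in; nothing more can be done
```

I carried out the whole job and handed it in at about 88 s. My last camera checks found everything in place, but they came from the networks: I had used up my 16 pictures and could not view the final scene.

- **Tray out:** I pulled the left tray with the hook in its finger hole until it stopped moving at 15 N. The hook then went back on its foot at its old place.
- **Crucible:** It stands on the tile near the centre, at about (521, -333). My first two grips missed because the fingers closed above the rim. The tips seem to reach less far than the 25 mm given. It did not move during those misses, and the third, lower grip held.
- **Jars:** I found two amber jars and stood both in the emptied tray. The red and turquoise look-alikes were left alone.
- **Tray home:** I pushed the ledge in with the closed fingers until it stopped at 16.7 N, about 140 mm of travel.

**Final checks:**
- **Left tray:** its hole is at (677, 59), in line with the right one, so I take it as fully home.
- **Right tray:** its hole is at (688, -84), where it was at the start.
- **Jars:** both read at about their places in the left tray, at (741, 35) and (775, 92), but only the scene camera saw them there. It also gave one stray jar reading at (703, 69), near the tray front, which I took as false.
- **Hook:** it reads at (468, -95) with its tip at (542, -101), as it stood at the start.
- **Crucible:** on the tile in both the side and scene cameras, which differ by about 7 mm.

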